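# Bolt up a hinged pipe clip and hold it shut

### The arm

A 6-joint arm with a two-finger parallel gripper is mounted at the origin on a cart in front of the work surface, level with it; the furniture and walls round the work are solid. World frame = base frame: x ahead of the robot, y to its left, z up, the work surface at z = 0. Lengths are in m, angles in rad, forces in N, time in s.
With the tool pointing down it reaches from about 0.375 to 0.75 m from the base axis. Payload 9 kg.
Tool frame: the origin (TCP) lies midway between the tips of the shut fingers; the grasp point (between the pads) lies 19 mm behind it (bot.tcp_to_grasp is the distance from the TCP to the grasp point, in m); x points along the fingers, y is the direction in which the jaws open and shut, and the axes are right-handed (so a half turn about x gives the same grasp; the last joint's range is limited). The gripper opens to 85 mm and grips with 20 to 120 N. Pads are 22 mm wide; open, the fingers measure 114 mm over their backs; the gripper's body (76 mm by 85 mm) begins 54 mm behind the grasp point. The pads swing forward as they close: fully open they stand 13 mm farther back than shut.
Start: joints at [-1.448, 0.104, 0.097, 1.564, 0, 1.353], TCP at [0.201, -0.566, 0.231] pointing down, gripper open.
Joint ranges: [-2.99, 2.99], [-0.84, 1.86], [-1.1, 1.16], [-1.84, 2.11], [-1.51, 1.56], [-3.14, 3.14]. Speed limits (rad/s): [2.22, 2.22, 2.57, 3.14, 3.14, 3.14].

### API

Orientations are given as a 3x3 rotation matrix whose columns are the frame's x, y, z axes.
In Python, from bench import bot gives the robot as it stands.
- The arm moves only by the tool send_rows, never from a script. Its argument "deltas" is a list that holds one entry, the list of rows, each a list of 6 numbers: the shift along the tool's x, y, z scaled (see below), then the turn, a rotation vector about the tool's x, y, z scaled (see below). A call has 1 to 12 rows; each row is the pose to reach, as a shift and turn from the pose measured when the call began, along the tool's axes at that moment, turning the shorter way round; what a row does not reach only later rows make up. The controller multiplies each number of a shift by 0.3 m and each number of a turn by pi rad. A row lasts 1/12 s, in which the tool goes at most 41.7 mm and 7.16 degrees, less where a joint would pass 70% of its speed; a pose out of reach is approached as far as the arm can. A call with a number of a shift or a turn outside -1 to 1 is refused whole. A call with a gripper value outside its range is refused whole. "fingers" is the gripper's target within -1 to 1 (fully open at 1, half-way at 0, shut at -1), set as the call begins (left out, the last holds). The fingers move at their own pace and stop on an object; "grip_force" is the grip in N (left out, the last holds). Time passes only in rows, so rows that repeat a pose let the fingers close. It gives the time, the measured TCP pose, the force and the opening at its end, in the units of the state.
- bot.get_obs(): the state, without advancing time (a new reading comes with each control period).
- bot.snapshot(name): name is "scene" or "top" or "wrist"; returns the picture (384x512x3 uint8, red, green, blue); there is no depth.
- bot.camera_info(name): a dict with "camera_matrix" (3x3 intrinsics, pixels), "extrinsics" (4x4, takes a point from world to camera coordinates); the wrist camera has in their place "tool_from_camera" (4x4, takes a point from camera to tool coordinates, whose origin is the TCP and whose axes are the tool frame's). Camera axes: x right, y down, z forward; pixel columns grow to the right and rows downward; lengths in m; the calibration is good to about 2 mm. A picture is of the moment at which its call begins: read the wrist's pose just before it. camera_info takes no time and is no camera call.
- bot.finish_job(): hands the job in, once; it reports no verdict.
The state is a dict: "t": time; "joints": joint angles; "qd": joint speeds; "joint_torque": joint torques, N m; "tool_pos": TCP position; "tcp_rot": TCP orientation; "ft_force": force on the tool from outside, world axes, zero at the start; "ft_torque": the same for the moment, N m; "finger_gap": opening from 0.0 (shut) to 1.0 (fully open).
Only numpy, scipy, OpenCV 4.12 (cv2) and the standard library are available. Lean on these libraries where they do the work, as an engineer would, in place of code of your own. Each camera call takes 0.05 s, during which the arm holds its last target.

### The job

Lay the red pipe in the rubber-lined lower half of the hinged pipe clip so that it sticks out on both sides, swing the top half over it, then take the closing bolt from the wooden block, put it down through the holes of both ears and push its head down until the ears meet. Finish while you are still pressing on the bolt's head: the lining springs the clip open again, so keep the two halves squeezed shut and do not let go, so that I can run the nut on from below. Leave the cans, the tin and the carton round about where they stand.

Things in the scene. Friction and masses are not known exactly. Their poses are not given: they have to be found in the camera images.
- pipe: Red primed steel pipe offcut, loose, outside diameter 34, length 160; origin at its very centre, y axis along the pipe. Lies flat on the bench at the start (centre 17 above it). About 0.3 kg.
- pipe_clip: Pipe clip fixed to the bench on a stand: dark green base plate 116 (x) by 84 (y) by 10, cross-shaped post and, on it, the lower steel half ring, lined with black rubber, open upward, 30 wide (along y), outside radius 27.5. Origin under the base plate's centre; z up; y along the pipe's bed, x across it towards the hinge. Lower ear on the -x side (see lower_hole).
- saddle (a point): Where the pipe's centre lies once it is bedded in the lower half: straight above the clip's origin, 85 above the bench; axes as the clip's. The bed is open from above.
- lower_hole (a point): Centre of the 18 mm through hole in the lower ear, at the ear's top face, at x = -48 in the clip's frame, 85 above the bench; axes as the clip's. The ear is flat, 8 thick, 32 wide along y, its rounded nose at x = -64; free air below it down to the base plate.
- clip_hinge (a point): Middle of the hinge axis, which runs along the clip's y at x = +38 in the clip's frame, 85 above the bench; axes as the clip's. The top half is a steel half ring (30 wide, outside radius 27.5) that bulges away from the pipe, with an ear 8 thick and 32 wide whose rounded nose is 102 from this axis.
- top_half (a joint): Top half's angle about clip_hinge, rad: 0 shut, ears face to face; pi/2 upright over the hinge; starts leaning back open, 1.85 to 2.15 (stop 2.2). Stiff hinge: stays where left, 1 to 3 N at the ear swings it. Its springy rubber lining meets the bedded pipe at about 0.09 (ears 8 mm apart); from there to 0 the push rises to about 12 N at the bolt, and let go it springs back to 0.04 to 0.07.
- upper_hole (a point): Centre of the 18 mm through hole in the top half's ear, at the ear's outer face (its top face when shut), 86 from the hinge axis; moves with the top half. Shut, it is exactly above lower_hole, 93 above the bench. Its z axis points out of that outer face.
- bolt: Closing bolt, loose: round dark head, diameter 21, 16 tall, on a fixed washer of diameter 28, 3 thick; below it a shank of diameter 14, 45 long, tapered over the last 4. Origin on its axis at the washer's underside, z up towards the head. Stands in the block at the start, head up, washer on the block (underside 50 above the bench). About 0.11 kg.
- bolt_tip (a point): Tip of the bolt's shank, 45 below the underside of the washer. With the bolt fully in and the ears together it hangs in free air, 37 below the lower ear's top face.
- bolt_block: Light wooden block fixed to the bench, 150 (x) by 50 (y) by 50 high, origin under its centre. The bolt stands in a 16.5 mm hole, 47 deep, at x = -45, y = 0. Thin drills and a hex key stand up to 36 above the block between x = 5 and x = 64.
- spray_can: Bystander: green and white spray can, 65 across, 196 tall, origin under its centre.
- oil_can: Bystander: red oil can with a thin spout, about 80 by 142, 174 tall, origin under its middle.
- flux_tin: Bystander: low round blue tin, 77 across, 39 tall, origin under its centre.
- parts_box: Bystander: white and green carton 85 by 115, 50 tall, origin under its centre.

How it is judged:
On the way, in this order (a step that is already met when the one before it is completed fails the run):
1. the pipe lies bedded in the lower half of the clip, sticking out on both sides (x of pipe in the frame of saddle between -0.005 and 0.005 m and z of pipe in the frame of saddle between -0.005 and 0.005 m and y of pipe in the frame of saddle between -0.05 and 0.05 m and angle between the y axis of pipe and the y axis of pipe_clip, either way round below 0.1 rad), for 0.2 s.
2. the top half is swung down over the pipe (below 0.4 rad) (all of step 1 and value of joint top_half below 0.4 rad), for 0.2 s.
3. the bolt is through both ears, its tip below the lower one (horizontal distance between bolt_tip and lower_hole below 0.008 m and z of bolt_tip in the frame of pipe_clip below 0.07 m and angle between bolt's own z axis and vertical below 0.15 rad), for 0.1 s.
At the end, for the whole second after the job is handed in: For the last second: pipe bedded (axis within 5 mm, 0.1 rad; centre within 50 mm of the clip's middle), top half below 0.022 rad, bolt through both holes, upright within 0.12 rad, washer within 3 mm of the upper ear, more than 4 N between bolt and clip, hand on the bolt (all of step 1 and value of joint top_half below 0.022 rad and horizontal distance between bolt and upper_hole below 0.006 m and z of bolt in the frame of upper_hole between -0.003 and 0.003 m and z of bolt_tip in the frame of pipe_clip below 0.07 m and angle between bolt's own z axis and vertical below 0.12 rad and contact force between bolt and pipe_clip above 4 N and contact force between any of the arm, the fingers and bolt above 3 N); the arm keeps its last pose, push and grip.
It fails at once if the spray can is shifted by more than 30 mm or tipped (distance of spray_can from where it was at the start of the episode above 0.03 m or angle between spray_can's own z axis and vertical above 0.4 rad).
It fails at once if the oil can is shifted by more than 30 mm or tipped (distance of oil_can from where it was at the start of the episode above 0.03 m or angle between oil_can's own z axis and vertical above 0.4 rad).
It fails at once if the flux tin is shifted by more than 30 mm or tipped (distance of flux_tin from where it was at the start of the episode above 0.03 m or angle between flux_tin's own z axis and vertical above 0.4 rad).
It fails at once if the carton is shifted by more than 30 mm or tipped (distance of parts_box from where it was at the start of the episode above 0.03 m or angle between parts_box's own z axis and vertical above 0.4 rad).
It also fails if it takes over 72 s, if anything falls off the work surface, if the arm or the gripper's body presses on something with over 40 N, if the wrist force passes 120 N, or if a joint passes its speed limit or range.

## Working session

There is one attempt and no reset: what is moved stays moved. The work goes in short steps, Python scripts to look and compute and a tool call to move; the robot and the scene stay as the last step left them, time stands still between calls to the robot, and variables do not carry over. Pictures are saved under pics/ and viewed, and the job is handed in when it is done.

Besides the shell and the picture viewer there is one more tool, called after ">>>" as name([rows], argument=value, ...), one row to a line, values as JSON. send_rows: Moves the arm, as the interface text tells. Shifts and turns lie within -1 to 1; 1 stands for 0.3 m of shift or pi rad of turn. Its arguments: {"type":"object","properties":{"deltas":{"type":"array"},"fingers":{"type":"number"},"grip_force":{"type":"number"}},"required":["deltas"]}

```bash
mkdir -p pics; ls
cat > a.py <<'E'
from bench import bot
import numpy as np, cv2
np.set_printoptions(precision=4,suppress=True)
o=bot.get_obs();print(o)
for n in ["scene","top","wrist"]:
    im=bot.snapshot(n); cv2.imwrite(f"pics/{n}0.png",cv2.resize(im[:,:,::-1],(768,576),interpolation=cv2.INTER_CUBIC))
    cv2.imwrite(f"pics/{n}0raw.png",im[:,:,::-1])
    print(n,bot.camera_info(n))
E
python3 a.py
```

```text
pics
{'t': 0.0, 'joints': array([-1.4477,  0.1047,  0.0965,  1.5639,  0.    ,  1.3531]), 'qd': array([-0.0019, -0.0012,  0.0022,  0.0003, -0.0003, -0.0012]), 'joint_torque': array([  0.0016, -55.6929,  50.3651,   0.0166,  -0.0004,   0.    ]), 'tool_pos': array([ 0.2005, -0.5651,  0.2305]), 'tcp_rot': array([[-0.0001,  0.3342, -0.9425],
       [ 0.0014, -0.9425, -0.3342],
       [-1.    , -0.0013, -0.0003]]), 'ft_force': array([0.4211, 0.3113, 0.6265]), 'ft_torque': array([-0.0385,  0.0043,  0.0252]), 'finger_gap': 0.9970116374017723}
scene {'camera_matrix': array([[454.1888,   0.    , 257.3504],
       [  0.    , 454.1888, 194.7541],
       [  0.    ,   0.    ,   1.    ]]), 'extrinsics': array([[ 0.9875, -0.156 ,  0.0206, -0.5818],
       [-0.0972, -0.7082, -0.6993,  0.1208],
       [ 0.1237,  0.6886, -0.7145,  1.7719],
       [ 0.    ,  0.    ,  0.    ,  1.    ]])}
top {'camera_matrix': array([[474.3492,   0.    , 258.7678],
       [  0.    , 474.3492, 199.1213],
       [  0.    ,   0.    ,   1.    ]]), 'extrinsics': array([[-0.4157, -0.9095, -0.0046,  0.2673],
       [-0.8167,  0.3755, -0.4382,  0.5227],
       [ 0.4002, -0.1784, -0.8989,  1.7372],
       [ 0.    ,  0.    ,  0.    ,  1.    ]])}
wrist {'camera_matrix': array([[274.3314,   0.    , 257.6827],
       [  0.    , 274.3314, 195.269 ],
       [  0.    ,   0.    ,   1.    ]]), 'tool_from_camera': array([[ 0.0001, -0.2679,  0.9634, -0.1418],
       [ 1.    ,  0.0008,  0.0001,  0.0002],
       [-0.0008,  0.9634,  0.2679, -0.0673],
       [ 0.    ,  0.    ,  0.    ,  1.    ]])}
```

View pics/scene0.png

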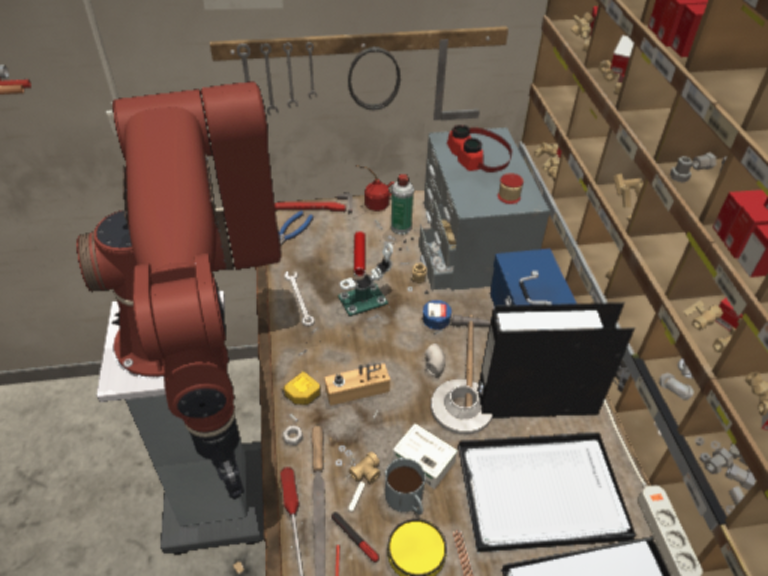

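View pics/top0.png

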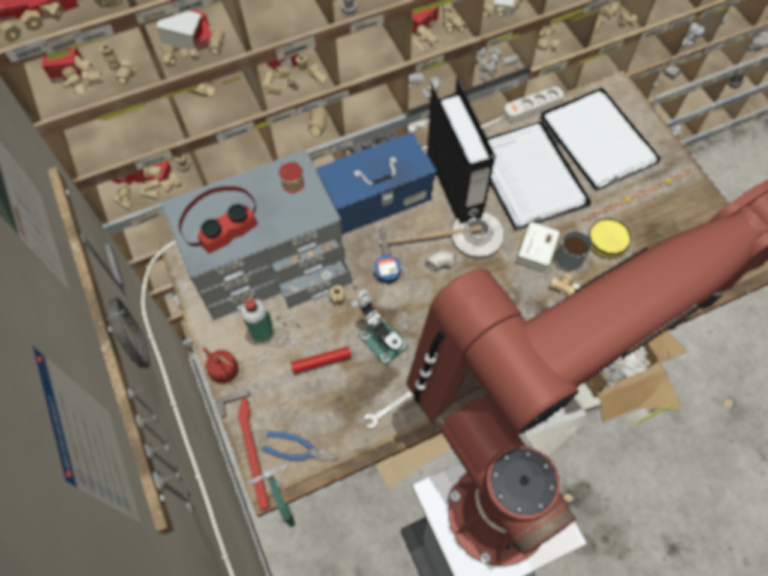

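View pics/wrist0.png

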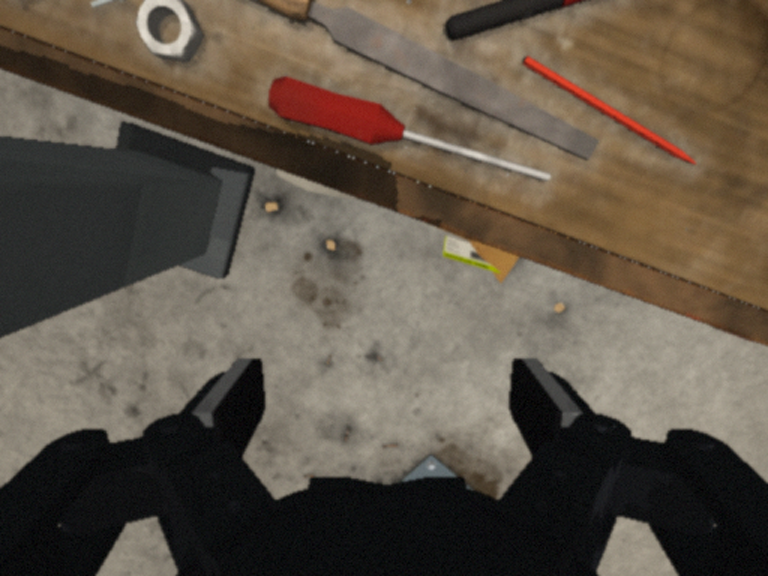

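The scene picture shows the pipe at about (360,252), the clip at (365,290) and the block at (357,380), with the bolt at its left end. I'll zoom in on these.

Run:
```python
import cv2
s=cv2.imread('pics/scene0raw.png');t=cv2.imread('pics/top0raw.png')
a=s[140:290,190:330];cv2.imwrite('pics/sz.png',cv2.resize(a,None,fx=4,fy=4,interpolation=cv2.INTER_CUBIC)[:600])
a=t[180:250,190:290];cv2.imwrite('pics/tz.png',cv2.resize(a,None,fx=8,fy=8,interpolation=cv2.INTER_CUBIC))
```

```text
(no output)
```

View pics/sz.png

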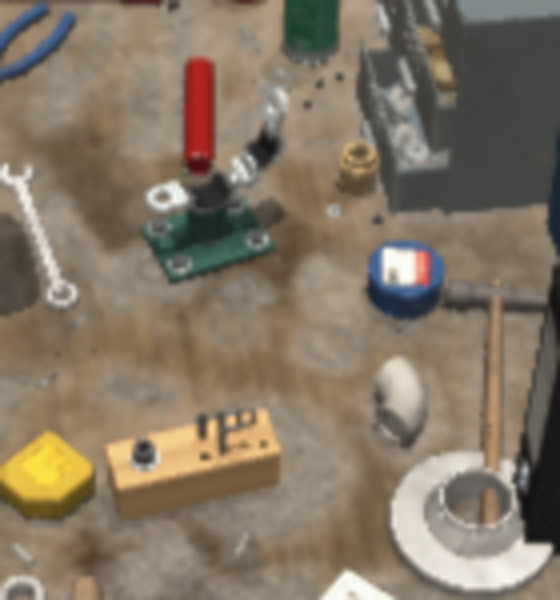

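View pics/tz.png

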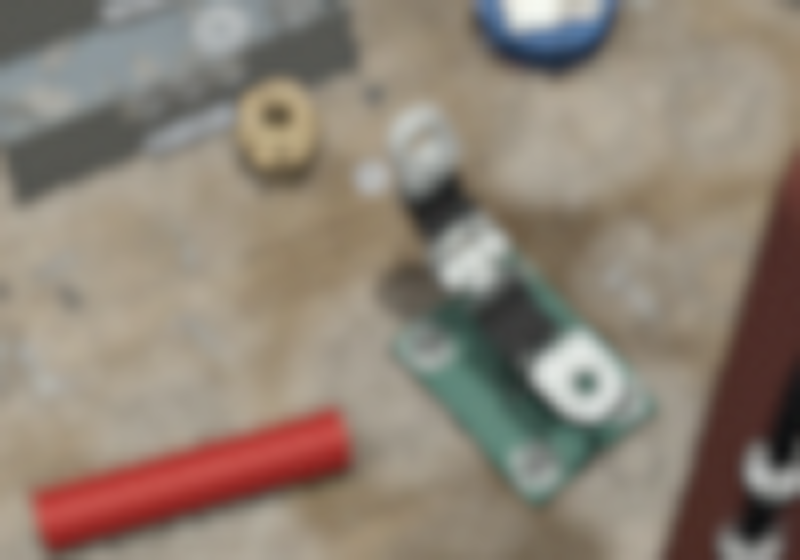

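The zooms show the lower hole at scene zoom (165,196) and top zoom (585,382), the bolt at scene zoom (144,450), and the pipe from (40,522) to (350,440) in the top zoom.

```bash
cat > h.py <<'E'
from bench import bot
import numpy as np, cv2
from scipy.spatial.transform import Rotation as R
from scipy.optimize import least_squares
np.set_printoptions(precision=4,suppress=True)
def cam(n,o=None):
    c=bot.camera_info(n);K=c['camera_matrix']
    if n=='wrist':
        T=np.eye(4);T[:3,:3]=o['tcp_rot'];T[:3,3]=o['tool_pos']
        E=np.linalg.inv(T@c['tool_from_camera'])
    else:E=c['extrinsics']
    return K,E
def proj(C,P):
    K,E=C;P=np.atleast_2d(P);q=(E[:3,:3]@P.T+E[:3,3:]).T
    q=q@K.T;return q[:,:2]/q[:,2:]
def onz(C,uv,z):
    K,E=C;c=-E[:3,:3].T@E[:3,3];d=E[:3,:3].T@np.linalg.inv(K)@np.array([uv[0],uv[1],1.])
    return c+d*(z-c[2])/d[2]
def tri(obs):
    r=lambda p:np.concatenate([proj(C,p)[0]-np.array(uv) for C,uv in obs])
    s=least_squares(r,[0.5,0,0.05]);return s.x,np.abs(s.fun).max()
def look(n,f,box=None,scale=1.5):
    o=bot.get_obs();im=bot.snapshot(n)[:,:,::-1];cv2.imwrite(f'pics/{f}_raw.png',im)
    np.savez(f'pics/{f}.npz',pos=o['tool_pos'],rot=o['tcp_rot'])
    if box: im=im[box[1]:box[3],box[0]:box[2]]
    cv2.imwrite(f'pics/{f}.png',cv2.resize(im,None,fx=scale,fy=scale,interpolation=cv2.INTER_CUBIC));return o
def delta(o,pos,rot):
    """rows numbers for target pose"""
    r=o['tcp_rot'];s=r.T@(np.array(pos)-o['tool_pos'])/0.3
    t=R.from_matrix(r.T@rot).as_rotvec()/np.pi
    return np.concatenate([s,t])
def down(th):
    # tool x down, y axis (jaws) at world angle th
    y=np.array([np.cos(th),np.sin(th),0]);x=np.array([0,0,-1.]);return np.stack([x,y,np.cross(x,y)],1)
E
cat > b.py <<'E'
from h import *
S=cam('scene');T=cam('top')
s=lambda x,y:(190+x/4-.375,140+y/4-.375); t=lambda x,y:(190+x/8-.44,180+y/8-.44)
print('hole',tri([(S,s(165,196)),(T,t(585,382))]),onz(S,s(165,196),.085),onz(T,t(585,382),.085))
print('pipe T',onz(T,t(42,522),.017),onz(T,t(345,440),.017))
print('pipe S',onz(S,s(200,65),.02),onz(S,s(199,165),.017))
for p in [(143,228),(172,283),(273,243)]: print('plate S',onz(S,s(*p),.01))
for p in [(395,348),(540,505),(657,408)]: print('plate T',onz(T,t(*p),.01))
print('bolt',onz(S,s(144,444),.069),'washer',onz(S,s(145,462),.053))
for p in [(107,447),(120,488),(280,446),(265,410)]: print('block S',onz(S,s(*p),.05))
print('eartip S',tri([(S,s(277,100)),(T,t(420,135))]))
E
python3 b.py
```

```text
hole (array([0.4877, 0.0548, 0.0833]), np.float64(0.3669716648432484)) [0.4891 0.054  0.085 ] [0.4854 0.0549 0.085 ]
pipe T [0.5554 0.3197 0.017 ] [0.5327 0.1655 0.017 ]
pipe S [0.5586 0.3218 0.02  ] [0.5369 0.1638 0.017 ]
plate S [0.4683 0.0855 0.01  ]
plate S [0.4889 0.0048 0.01  ]
plate S [0.5983 0.0459 0.01  ]
plate T [0.5711 0.1218 0.01  ]
plate T [0.4627 0.0899 0.01  ]
plate T [0.4855 0.0144 0.01  ]
bolt [ 0.4361 -0.2376  0.069 ] washer [ 0.4356 -0.2454  0.053 ]
block S [ 0.4038 -0.2217  0.05  ]
block S [ 0.4109 -0.2683  0.05  ]
block S [ 0.5581 -0.2425  0.05  ]
block S [ 0.551  -0.1999  0.05  ]
eartip S (array([0.6042, 0.0879, 0.1682]), np.float64(0.32969259121341565))
```

Run:
```python
from h import *
S=cam('scene');T=cam('top')
for n,uv,z in [('spray',(402,228),0),('oil',(376,207),0),('flux',(436,326),0)]: print(n,onz(S,np.array(uv)/1.5,z))
for n,uv,z in [('spray top',(250,303),.196),('oil',(222,375),0),('flux',(387,275),0.02)]: print(n,onz(T,np.array(uv)/1.5,z))
o=bot.get_obs();print(delta(o,[.41,-.2,.27],down(-.35)))
```

```text
spray [0.695  0.3546 0.    ]
oil [0.6305 0.4672 0.    ]
flux [ 0.7157 -0.0556  0.    ]
spray top [0.6861 0.3576 0.196 ]
oil [0.6198 0.4976 0.    ]
flux [ 0.7005 -0.0228  0.02  ]
[-0.1299 -0.9142 -1.065  -0.2801 -0.0002  0.0003]
```

>>> send_rows([
  [[-0.13,-0.88,-1.0,-0.28,0,0],[-0.13,-0.88,-1.0,-0.28,0,0],[-0.13,-0.88,-1.0,-0.28,0,0],[-0.13,-0.88,-1.0,-0.28,0,0],[-0.13,-0.88,-1.0,-0.28,0,0],[-0.13,-0.88,-1.0,-0.28,0,0],[-0.13,-0.88,-1.0,-0.28,0,0],[-0.13,-0.88,-1.0,-0.28,0,0],[-0.13,-0.88,-1.0,-0.28,0,0],[-0.13,-0.88,-1.0,-0.28,0,0],[-0.13,-0.88,-1.0,-0.28,0,0],[-0.13,-0.88,-1.0,-0.28,0,0]],
])

```text
t: 1.15
tool_pos: [0.3956, -0.2151, 0.2702]
tcp_rot: [[0.0, 0.94, -0.34], [0.001, -0.34, -0.94], [-1.0, -0.0, -0.001]]
ft_force: [-0.1, 0.2, -0.1]
finger_gap: 0.998
```

Run:
```python
from h import *
o=look('wrist','w1');print(o['t'],o['tool_pos'],o['joints'],o['qd'])
print(delta(o,[.49,.10,.27],down(0.05)))
```

```text
1.15 [ 0.3956 -0.2151  0.2702] [-0.7903 -0.3395 -0.2436  1.6671  0.0005  1.1277] [-0.0521  0.0123 -0.004  -0.0088 -0.0063 -0.0161]
[ 0.0012 -0.0615 -1.0948 -0.1264 -0.0002  0.    ]
```

View pics/w1.png

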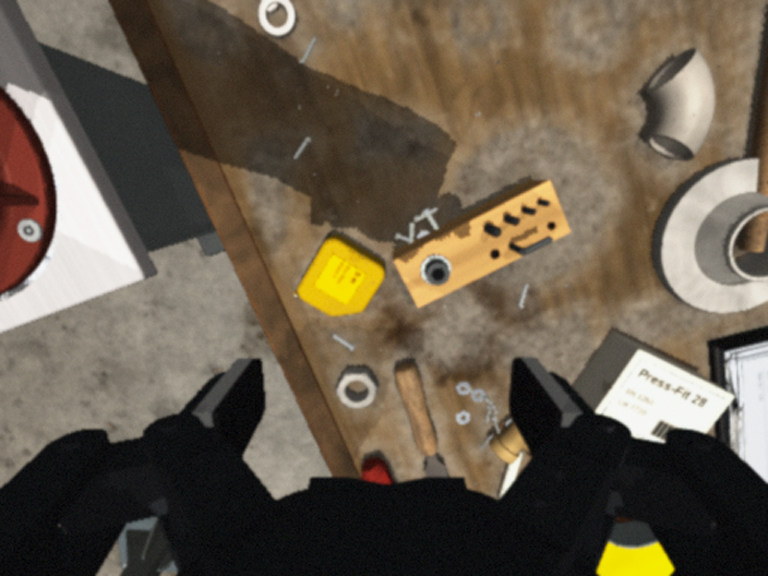

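The bolt's washer shows at (435,271), with the drills to its right around (490-545, 205-255). Next is a view of the clip and pipe.

>>> send_rows([
  [[0,-0.06,-1.0,-0.126,0,0],[0,-0.06,-1.0,-0.126,0,0],[0,-0.06,-1.0,-0.126,0,0],[0,-0.06,-1.0,-0.126,0,0],[0,-0.06,-1.0,-0.126,0,0],[0,-0.06,-1.0,-0.126,0,0],[0,-0.06,-1.0,-0.126,0,0],[0,-0.06,-1.0,-0.126,0,0],[0,-0.06,-1.0,-0.126,0,0],[0,-0.06,-1.0,-0.126,0,0]],
])

```text
t: 2.03
tool_pos: [0.4808, 0.0712, 0.2696]
tcp_rot: [[-0.001, 0.999, 0.047], [0.0, 0.047, -0.999], [-1.0, -0.001, -0.0]]
ft_force: [-0.6, -0.2, -0.7]
finger_gap: 0.999
```

Run:
```python
from h import *
o=look('wrist','w2');print(o['t'],o['tool_pos'],o['joints'],o['qd'])
C=cam('wrist',{'tcp_rot':np.load('pics/w1.npz')['rot'],'tool_pos':np.load('pics/w1.npz')['pos']})
print('bolt head',onz(C,(436.5/1.5,269.5/1.5),.069),onz(C,(435.5/1.5,271/1.5),.053))
for p in [(395,260),(417,307),(570,234),(549,180)]: print(onz(C,np.array(p)/1.5,.05))
```

```text
2.0333 [0.4808 0.0712 0.2696] [-0.1231 -0.2288 -0.1531  1.6479  0.0002  1.4007] [-0.0335 -0.0151 -0.0074  0.0027  0.0002 -0.0029]
bolt head [ 0.4328 -0.236   0.069 ] [ 0.4322 -0.2409  0.053 ]
[ 0.4014 -0.2198  0.05  ]
[ 0.4058 -0.2682  0.05  ]
[ 0.5537 -0.2502  0.05  ]
[ 0.5473 -0.1993  0.05  ]
```

View pics/w2.png

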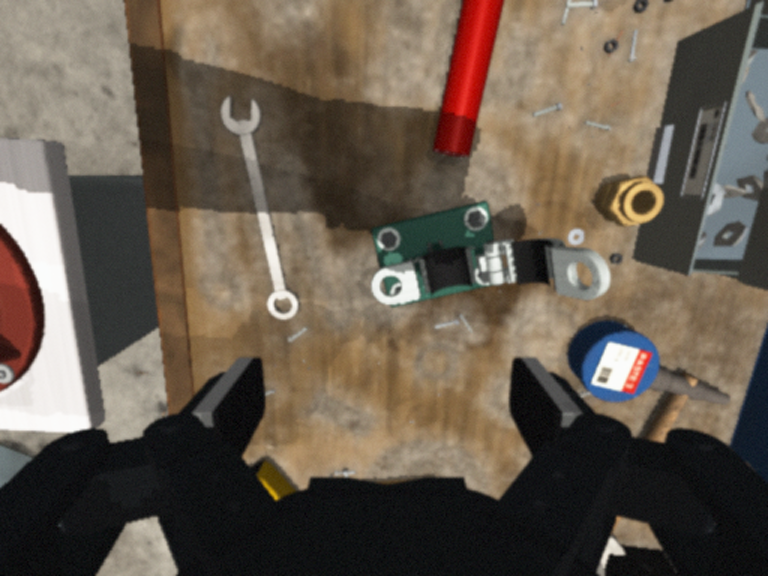

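The clip is in view: lower hole near (396,287), hinge around (495,262), upper ear near (585,272), and the pipe's near end at (455,140). I'll enlarge it to get accurate points.

Run:
```python
import cv2
s=cv2.imread('pics/w2_raw.png')
cv2.imwrite('pics/w2z.png',cv2.resize(s[120:215,235:415],None,fx=4.4,fy=4.4,interpolation=cv2.INTER_CUBIC))
```

```text
(no output)
```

View pics/w2z.png

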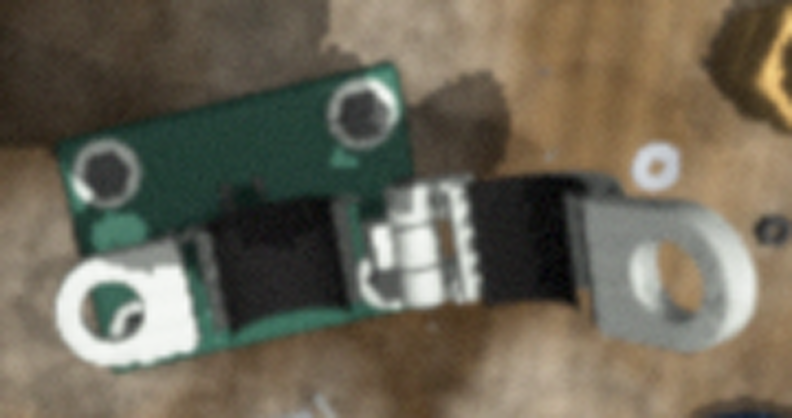

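```bash
cat > fit.py <<'E'
from h import *
S=cam('scene');T=cam('top')
d=np.load('pics/w2.npz');W=cam('wrist',{'tcp_rot':d['rot'],'tool_pos':d['pos']})
s=lambda x,y:(190+x/4-.375,140+y/4-.375); t=lambda x,y:(190+x/8-.44,180+y/8-.44); w=lambda x,y:(235+x/4.4-.39,120+y/4.4-.39)
obs=[(W,w(112,309),(-48,0,85)),(W,w(57,311),(-64,0,85)),(W,w(57,146),(-58,42,10)),(W,w(392,62),(58,42,10)),
(S,s(165,196),(-48,0,85)),(S,s(143,228),(-58,42,10)),(S,s(172,283),(-58,-42,10)),(S,s(273,243),(58,-42,10)),
(T,t(585,382),(-48,0,85)),(T,t(395,348),(58,42,10)),(T,t(540,505),(-58,42,10)),(T,t(657,408),(-58,-42,10))]
def P(p,l): c,s_=np.cos(p[2]),np.sin(p[2]);l=np.array(l)/1000;return np.array([p[0]+c*l[0]-s_*l[1],p[1]+s_*l[0]+c*l[1],l[2]])
def run(ob):
    f=lambda p:np.concatenate([proj(C,P(p,l))[0]-np.array(uv) for C,uv,l in ob])
    r=least_squares(f,[.53,.07,.3],loss='soft_l1');print(r.x,np.degrees(r.x[2]));print(np.round(f(r.x).reshape(-1,2),1).tolist());return r.x
run(obs);p=run(obs[:4]);run(obs[4:])
# upper ear hole center in wrist ~ zoom (668,275)
for th in [1.85,1.95,2.05,2.15]:
    nose=(38-102*np.cos(th),0,85+102*np.sin(th)); print(th,proj(W,P(p,nose)),proj(T,P(p,nose)),proj(S,P(p,nose)))
print(w(750,290),t(418,105),s(279,88))
for u in [(437,152),(471,156)]: print('pipe end',onz(W,np.array(u)/1.5,.017))
for u in [(484,2)]: print('pipe axis',onz(W,np.array(u)/1.5,.034),onz(W,np.array((462,118))/1.5,.034))
E
python3 fit.py
```

```text
[0.5302 0.0675 0.2782] 15.941932449376583
[[0.2, 0.6], [0.1, 3.0], [-0.9, -1.0], [1.9, -0.5], [-1.3, 0.1], [-1.4, -1.0], [-0.9, -1.1], [-0.1, 0.5], [0.3, 0.2], [-0.8, -0.5], [-0.5, 0.1], [0.7, -0.4]]
[0.53   0.0677 0.2687] 15.39646290708718
[[-0.0, 0.1], [-0.2, 2.4], [-0.8, -1.5], [2.0, -0.3]]
[0.5315 0.0673 0.303 ] 17.362447036104424
[[-0.8, 0.3], [-1.2, -0.7], [-0.2, -0.9], [0.3, 0.2], [0.4, -0.2], [-1.0, -0.4], [-0.1, -0.2], [0.7, -1.1]]
1.85 [[390.4929 190.1972]] [[243.4803 196.376 ]] [[256.086  162.6728]]
1.95 [[399.8919 186.8959]] [[241.9053 195.0186]] [[258.3163 162.6622]]
2.05 [[408.0867 183.5137]] [[240.4132 193.8496]] [[260.44   162.8574]]
2.15 [[414.9575 180.1249]] [[239.0196 192.8799]] [[262.4352 163.2543]]
(405.06454545454545, 185.51909090909092) (241.81, 192.685) (259.375, 161.625)
pipe end [0.5214 0.1641 0.017 ]
pipe end [0.5526 0.1621 0.017 ]
pipe axis [0.5478 0.2775 0.034 ] [0.5386 0.1913 0.034 ]
```

Run:
```python
from h import *
o=bot.get_obs()
print(delta(o,[.552,.28,.16],down(-.134)))
```

```text
[ 0.3657  0.2696 -0.6863  0.0572 -0.0001  0.0004]
```

>>> send_rows([
  [[0,0.27,-0.69,0.057,0,0],[0.1,0.27,-0.69,0.057,0,0],[0.2,0.27,-0.69,0.057,0,0],[0.3,0.27,-0.69,0.057,0,0],[0.36,0.27,-0.69,0.057,0,0],[0.36,0.27,-0.69,0.057,0,0],[0.36,0.27,-0.69,0.057,0,0],[0.36,0.27,-0.69,0.057,0,0]],
])

```text
t: 2.75
tool_pos: [0.5512, 0.2802, 0.1582]
tcp_rot: [[-0.006, 0.991, -0.133], [-0.001, -0.133, -0.991], [-1.0, -0.006, 0.002]]
ft_force: [-0.7, -0.2, 0.1]
finger_gap: 1.002
```

Run:
```python
from h import *
o=look('wrist','w3');print(o['t'],o['tool_pos'],o['joints'],o['qd'])
```

```text
2.75 [0.5512 0.2802 0.1582] [0.2588 0.1662 0.032  1.4429 0.0006 1.9635] [-0.033  -0.0686  0.0216  0.0464 -0.0115 -0.026 ]
```

View pics/w3.png

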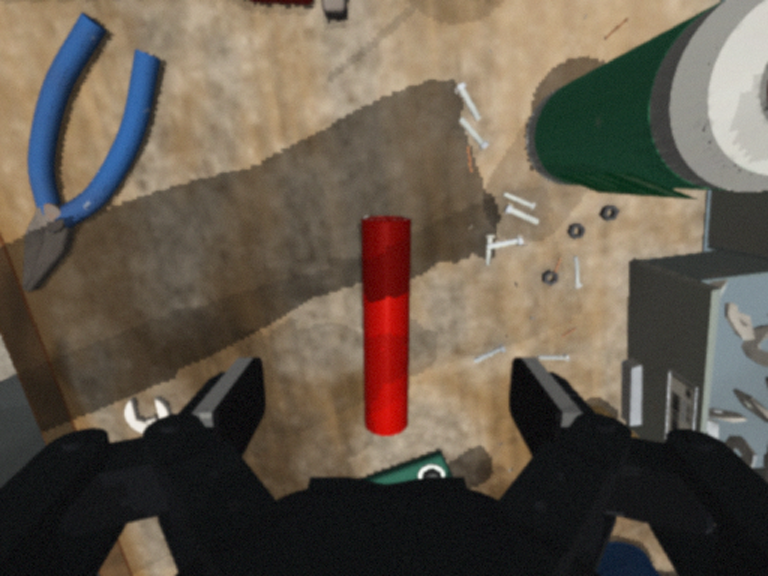

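The pipe runs from its far end at (386,220) to its near end at (386,430), almost exactly along the tool. The spray can is well clear at the upper right.

Run:
```python
from h import *
d=np.load('pics/w3.npz');W=cam('wrist',{'tcp_rot':d['rot'],'tool_pos':d['pos']})
a=onz(W,np.array((386.5,219))/1.5,.025);b=onz(W,np.array((387,422))/1.5,.034);b2=onz(W,np.array((387,434))/1.5,.017)
print(a,b,b2,np.arctan2(*(a-b2)[1::-1]),np.linalg.norm((a-b2)[:2]))
u=(a-b2)/np.linalg.norm((a-b2)[:2]);c=(a+b2)/2;g=c[:2]+.045*u[:2];print(c,g)
o=bot.get_obs();th=np.arctan2(u[1],u[0])-np.pi/2;print(th,delta(o,[g[0],g[1],.004],down(th)))
```

```text
[0.5555 0.3214 0.025 ] [0.5365 0.1759 0.034 ] [0.5335 0.1542 0.017 ] 1.4396932734618968 0.16862000437125113
[0.5445 0.2378 0.021 ] [0.5504 0.2824]
-0.13110305333299976 [ 0.5219 -0.0045 -0.01   -0.0011  0.0004  0.0012]
```

>>> send_rows([
  [[0.13,-0.005,-0.025,-0.001,0,0],[0.26,-0.005,-0.025,-0.001,0,0],[0.39,-0.005,-0.025,-0.001,0,0],[0.47,-0.005,-0.025,-0.001,0,0],[0.51,-0.005,-0.025,-0.001,0,0],[0.515,-0.005,-0.025,-0.001,0,0],[0.515,-0.005,-0.025,-0.001,0,0]],
])

```text
t: 3.38
tool_pos: [0.5521, 0.2858, 0.008]
tcp_rot: [[-0.002, 0.991, -0.133], [-0.0, -0.133, -0.991], [-1.0, -0.002, 0.001]]
ft_force: [-0.2, 0.3, 0.8]
finger_gap: 1.004
```

>>> send_rows([
  [[0,0,0,0,0,0],[0,0,0,0,0,0],[0,0,0,0,0,0],[0,0,0,0,0,0],[0,0,0,0,0,0],[0,0,0,0,0,0],[0,0,0,0,0,0]],
], fingers=-1, grip_force=80)

```text
t: 3.97
tool_pos: [0.5528, 0.2862, 0.0095]
tcp_rot: [[-0.0, 0.991, -0.132], [-0.0, -0.132, -0.991], [-1.0, -0.0, 0.0]]
ft_force: [-1.6, -0.7, 7.8]
finger_gap: 0.362
```

The gap of 0.362 (31 mm) is under the pipe's 34 mm, and there is an upward force, so the grip is too high. I'll reopen, go lower and grip again.

>>> send_rows([
  [[0,0,0,0,0,0],[0,0,0,0,0,0],[0,0,0,0,0,0],[0.03,0,0,0,0,0],[0.032,0,0,0,0,0],[0.032,0,0,0,0,0]],
], fingers=0.2)

```text
t: 4.47
tool_pos: [0.5519, 0.2859, -0.0015]
tcp_rot: [[-0.002, 0.991, -0.132], [-0.001, -0.132, -0.991], [-1.0, -0.002, 0.001]]
ft_force: [0.6, 0.6, 0.7]
finger_gap: 0.597
```

Run:
```python
from h import *
o=look('wrist','w4');print(o['t'],o['tool_pos'],o['finger_gap'],o['ft_force'])
```

```text
4.4667 [ 0.5519  0.2859 -0.0015] 0.596842654347974 [0.6221 0.6467 0.6968]
```

View pics/w4.png

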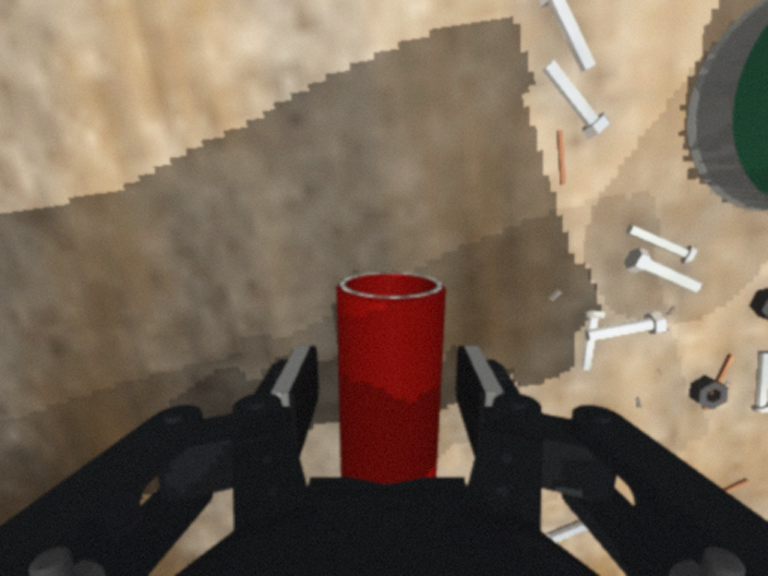

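The pipe lies centred between the pads and nothing touches the bench. I'll close.

>>> send_rows([
  [[-0.01,0,0,0,0,0],[-0.01,0,0,0,0,0],[-0.01,0,0,0,0,0],[-0.01,0,0,0,0,0],[-0.01,0,0,0,0,0],[-0.01,0,0,0,0,0]],
], fingers=-1, grip_force=80)

```text
t: 5.02
tool_pos: [0.5524, 0.2861, 0.0027]
tcp_rot: [[-0.001, 0.991, -0.132], [-0.0, -0.132, -0.991], [-1.0, -0.001, 0.001]]
ft_force: [-2.8, -1.3, 5.7]
finger_gap: 0.37
```

Run:
```python
from h import *
o=look('wrist','w5');print(o['t'],o['tool_pos'],o['finger_gap'],o['ft_force'])
```

```text
5.0167 [0.5524 0.2861 0.0027] 0.36987565090325764 [-2.8064 -1.3336  5.6916]
```

View pics/w5.png

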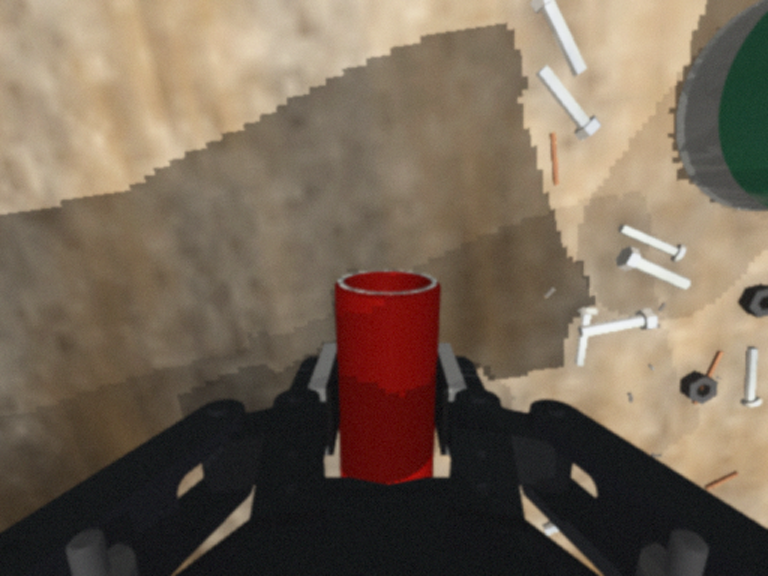

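Run:
```python
from h import *
d=np.load('pics/w5.npz');W=cam('wrist',{'tcp_rot':d['rot'],'tool_pos':d['pos']})
e=onz(W,np.array((388,283))/1.5,.017);print(e,d['rot'].T@(e-d['pos']))
# saddle target, yaw .28
o=bot.get_obs();c=np.array([.5302,.0675]);th=.28
yv=np.array([-np.sin(th),np.cos(th)]);xv=np.array([np.cos(th),np.sin(th)])
g=c+.044*yv;print(g)
print(delta(o,[o['tool_pos'][0],o['tool_pos'][1],.17],o['tcp_rot']))
print(delta(o,[g[0],g[1],.17],down(th)))
```

```text
[0.5572 0.321  0.017 ] [-0.0143  0.0001 -0.0352]
[0.518  0.1098]
[-0.5574 -0.0006  0.0003  0.      0.      0.    ]
[-0.5571 -0.0365  0.5979 -0.1314  0.0001  0.0004]
```

>>> send_rows([
  [[-0.14,0,0,0,0,0],[-0.28,0,0,0,0,0],[-0.42,0,0,0,0,0],[-0.56,0,0,0,0,0],[-0.56,-0.02,0.15,-0.04,0,0],[-0.56,-0.03,0.28,-0.08,0,0],[-0.56,-0.037,0.4,-0.11,0,0],[-0.56,-0.037,0.5,-0.131,0,0],[-0.56,-0.037,0.56,-0.131,0,0],[-0.56,-0.037,0.598,-0.131,0,0],[-0.56,-0.037,0.598,-0.131,0,0],[-0.56,-0.037,0.598,-0.131,0,0]],
])

```text
t: 6.07
tool_pos: [0.518, 0.1099, 0.1707]
tcp_rot: [[-0.001, 0.962, 0.274], [0.0, 0.274, -0.962], [-1.0, -0.001, -0.0]]
ft_force: [-0.2, 0.1, -3.2]
finger_gap: 0.372
```

Run:
```python
from h import *
o=look('wrist','w6');print(o['t'],o['tool_pos'],o['finger_gap'],o['ft_force'],o['tcp_rot'],o['qd'])
look('top','t6',(190,140,310,230),6);look('scene','s6',(200,120,300,220),6)
```

```text
6.0667 [0.518  0.1099 0.1707] 0.3716308063623889 [-0.2072  0.1237 -3.1647] [[-0.0012  0.9618  0.2739]
 [ 0.0001  0.2739 -0.9618]
 [-1.     -0.0011 -0.0005]] [0.0265 0.0117 0.0112 0.0017 0.0007 0.0032]
```

View pics/w6.png

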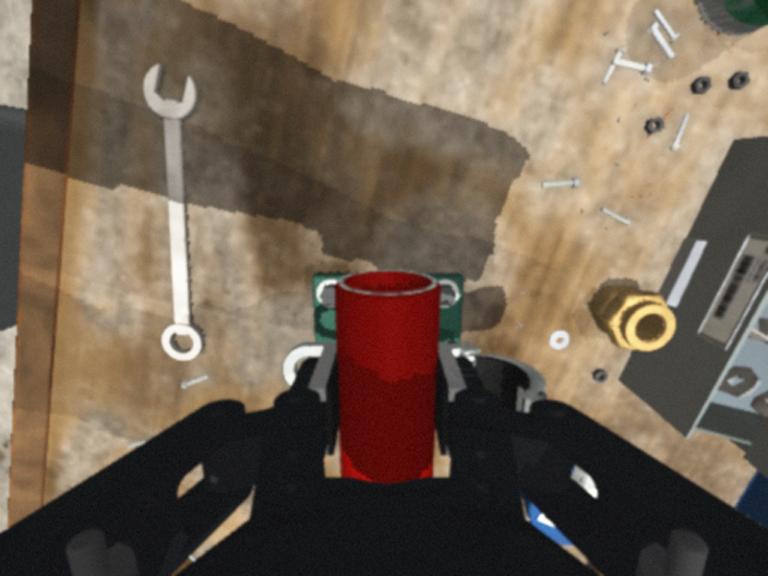

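View pics/t6.png

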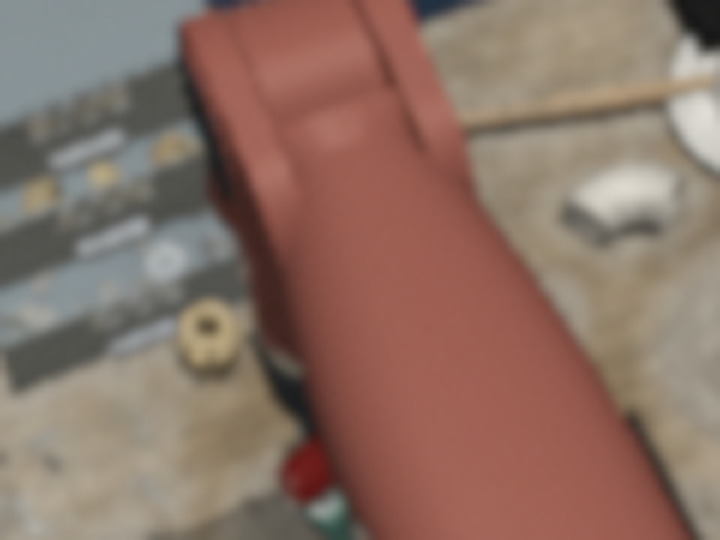

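View pics/s6.png

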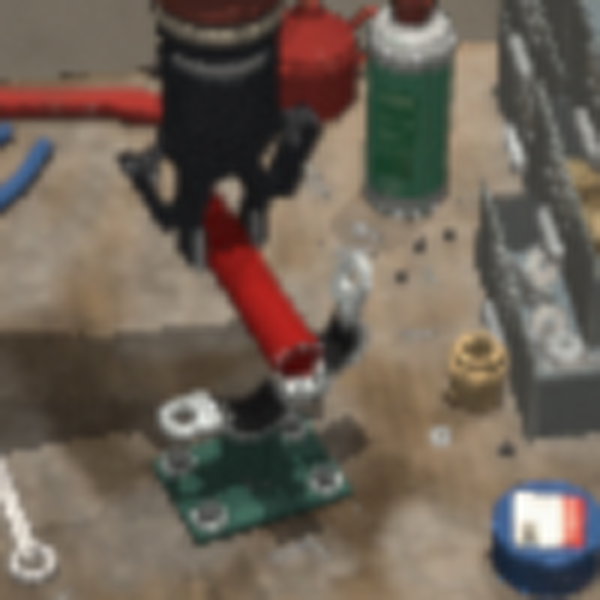

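The plate's rear edge (315–464 at row 273) is parallel to the image rows and centred about 1–2 mm to the right of the pipe (388). The grip hasn't changed. I'll lower with a small correction.

>>> send_rows([
  [[0.08,0.005,0,0,0,0],[0.16,0.005,0,0,0,0],[0.22,0.005,0,0,0,0],[0.26,0.005,0,0,0,0],[0.29,0.005,0,0,0,0],[0.31,0.005,0,0,0,0],[0.32,0.005,0,0,0,0],[0.325,0.005,0,0,0,0]],
])

```text
t: 6.88
tool_pos: [0.5196, 0.1114, 0.0735]
tcp_rot: [[-0.001, 0.961, 0.276], [-0.0, 0.276, -0.961], [-1.0, -0.001, -0.0]]
ft_force: [-0.3, -0.1, -2.4]
finger_gap: 0.37
```

Run:
```python
from h import *
o=look('wrist','w7');print(o['t'],o['tool_pos'],o['ft_force'],o['ft_torque'])
look('scene','s7',(200,120,300,220),6)
```

```text
6.8833 [0.5196 0.1114 0.0735] [-0.3442 -0.078  -2.4412] [ 0.1371  0.0149 -0.0351]
```

View pics/s7.png

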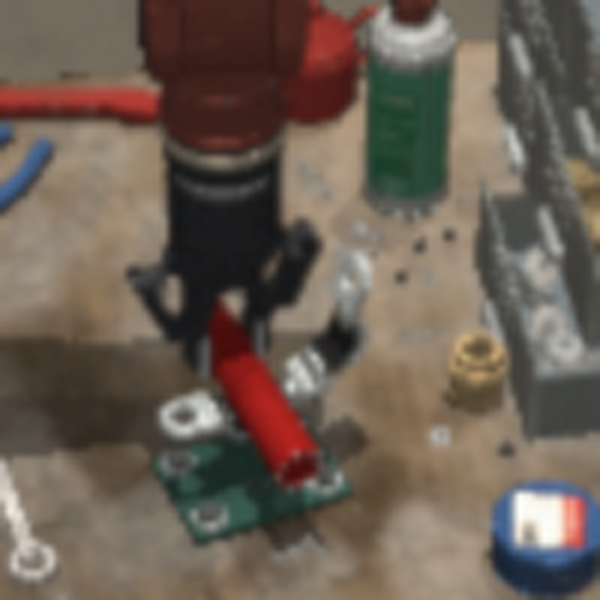

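The pipe now sits in the bed, just short of the bottom. I'll lower the last 3 mm while watching the force.

>>> send_rows([
  [[0.005,0,0,0,0,0],[0.01,0,0,0,0,0],[0.012,0,0,0,0,0],[0.012,0,0,0,0,0]],
])

```text
t: 7.32
tool_pos: [0.5196, 0.1109, 0.0709]
tcp_rot: [[-0.0, 0.961, 0.276], [-0.001, 0.276, -0.961], [-1.0, -0.001, 0.001]]
ft_force: [-5.1, -1.9, 3.5]
finger_gap: 0.375
```

There is about 6 N of support at the expected height, so it is seated. I'll release and back off upward.

>>> send_rows([
  [[0,0,0,0,0,0],[0,0,0,0,0,0],[0,0,0,0,0,0],[0,0,0,0,0,0],[-0.05,0,0,0,0,0],[-0.15,0,0,0,0,0],[-0.25,0,0,0,0,0],[-0.4,0,0,0,0,0],[-0.5,0,0,0,0,0],[-0.5,0,-0.3,0,0,0],[-0.5,0,-0.3,0,0,0],[-0.5,0,-0.3,0,0,0]],
], fingers=0.3)

```text
t: 8.32
tool_pos: [0.4937, 0.2018, 0.222]
tcp_rot: [[0.001, 0.96, 0.278], [0.001, 0.278, -0.96], [-1.0, 0.001, -0.001]]
ft_force: [0.1, 0.6, 0.3]
finger_gap: 0.647
```

Run:
```python
from h import *
o=look('wrist','w8');print(o['t'],o['tool_pos'],o['ft_force'],o['finger_gap'])
look('scene','s8',(200,140,300,220),7)
```

```text
8.3167 [0.4937 0.2018 0.222 ] [0.0733 0.595  0.2552] 0.6468721167612111
```

View pics/w8.png

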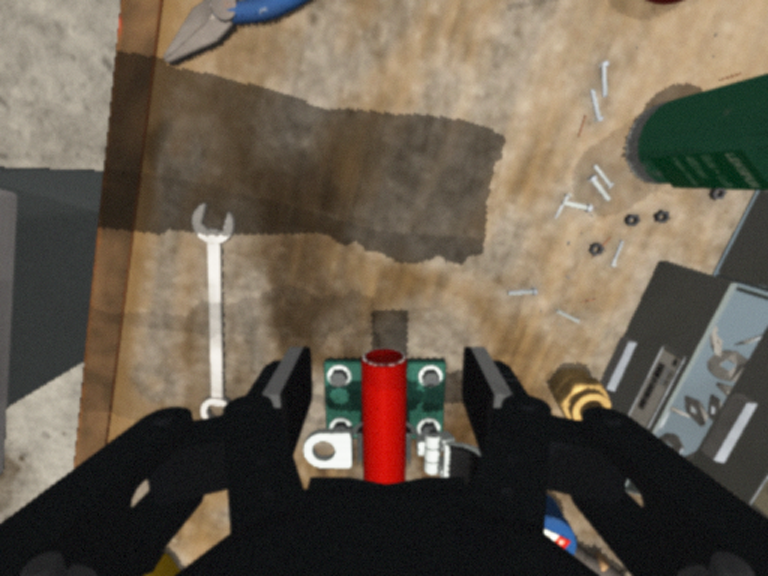

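View pics/s8.png

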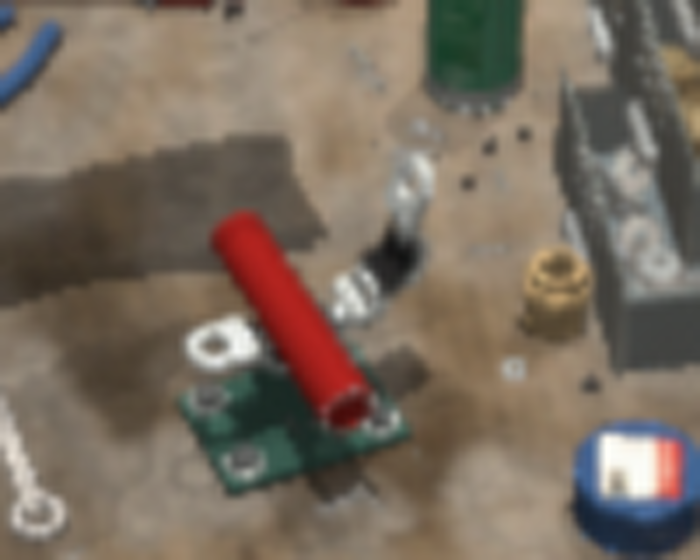

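The pipe lies level in the bed, parallel to the plate, with free ends on both sides. I'll refit the clip from this view and check the free space behind the top half.

```bash
cat >> fit.py <<'E'
print('----')
d=np.load('pics/w8.npz');V=cam('wrist',{'tcp_rot':d['rot'],'tool_pos':d['pos']})
v=lambda x,y:(x/1.5-.17,y/1.5-.17)
o8=[(V,v(324,449),(-48,0,85)),(V,v(302,449),(-64,0,85)),(V,v(325,360),(-58,42,10)),(V,v(445,360),(58,42,10))]
run(o8);q=run(obs+o8)
for z in (0,.05,.1): print('cab',onz(S,(430/1.5,288/1.5),z), 'brass',onz(S,(418/1.5,276/1.5),0))
for n,u in [('w8 corner',(665,262)),('w8 left',(600,400))]:
  print(n,[onz(V,v(*u),z) for z in (0.05,.1,.15)])
c,s_=np.cos(q[2]),np.sin(q[2])
a=onz(V,v(384,353),.102)  # far end top rim
print('pipe far end in clip', np.array([[c,s_],[-s_,c]])@(a[:2]-q[:2]))
for y in (362,470):
  b=onz(V,v(384.5 if y<400 else 385,y),.102);print(np.array([[c,s_],[-s_,c]])@(b[:2]-q[:2]))
E
python3 fit.py | sed -n '/----/,$p'
```

```text
----
[0.5298 0.0694 0.2784] 15.952822389871512
[[-0.5, 0.1], [0.6, 0.1], [-1.5, -0.3], [1.3, 0.1]]
[0.53   0.0687 0.2776] 15.90487540587371
[[0.1, -0.2], [-0.0, 2.2], [-1.0, -1.7], [1.8, -1.2], [-1.4, -0.1], [-1.5, -1.2], [-1.0, -1.3], [-0.2, 0.3], [0.0, 0.4], [-1.0, -0.3], [-0.7, 0.3], [0.4, -0.2], [-0.5, 0.7], [0.6, 0.6], [-1.5, 0.2], [1.2, 0.6]]
cab [0.7285 0.0871 0.    ] brass [0.704  0.1393 0.    ]
cab [0.7152 0.0389 0.05  ] brass [0.704  0.1393 0.    ]
cab [ 0.702  -0.0093  0.1   ] brass [0.704  0.1393 0.    ]
w8 corner [array([0.6991, 0.2673, 0.05  ]), array([0.6633, 0.2672, 0.1   ]), array([0.6275, 0.267 , 0.15  ])]
w8 left [array([0.7   , 0.1429, 0.05  ]), array([0.664 , 0.1626, 0.1   ]), array([0.6281, 0.1823, 0.15  ])]
pipe far end in clip [-0.0004  0.0902]
[-0.0001  0.0834]
[ 0.0006 -0.0046]
```

```bash
cat >> h.py <<'E'
CL=np.array([.5298,.0688]);CY=.278
def c2w(x,y,z,th=CY):
    c,s=np.cos(CY),np.sin(CY);return np.array([CL[0]+c*x-s*y,CL[1]+s*x+c*y,z])
def w2c(p):
    c,s=np.cos(CY),np.sin(CY);d=np.array(p)[:2]-CL;return np.array([c*d[0]+s*d[1],-s*d[0]+c*d[1],p[2]])
E
python3 - <<'E'
from h import *
o=bot.get_obs();print(delta(o,c2w(.118,0,.215),down(CY)))
E
```

```text
[0.0205 0.3855 0.4522 0.0015 0.0002 0.0001]
```

>>> send_rows([
  [[0.02,0.385,0.2,0,0,0],[0.02,0.385,0.2,0,0,0],[0.02,0.385,0.3,0,0,0],[0.02,0.385,0.45,0,0,0],[0.02,0.385,0.45,0,0,0],[0.02,0.385,0.45,0,0,0],[0.02,0.385,0.45,0,0,0],[0.02,0.385,0.45,0,0,0]],
], fingers=-1)

```text
t: 9.08
tool_pos: [0.6428, 0.1011, 0.2148]
tcp_rot: [[-0.001, 0.961, 0.278], [-0.001, 0.278, -0.961], [-1.0, -0.001, 0.0]]
ft_force: [-0.6, 1.1, 0.6]
finger_gap: -0.003
```

Run:
```python
from h import *
o=look('wrist','w9');print(o['t'],o['tool_pos'],w2c(o['tool_pos']),o['finger_gap'],o['ft_force'])
look('scene','s9',(200,110,320,220),5)
```

```text
9.0833 [0.6428 0.1011 0.2148] [0.1175 0.     0.2148] -0.002535432070094762 [-0.6411  1.1244  0.6018]
```

View pics/w9.png

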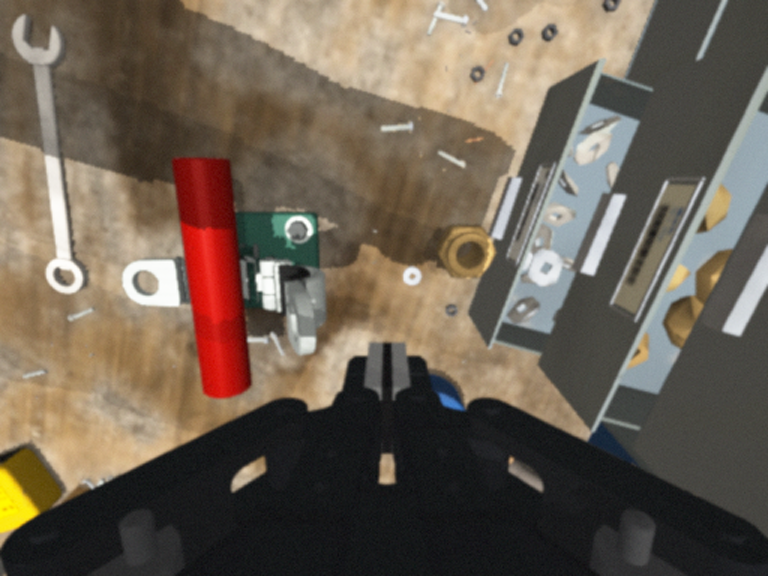

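View pics/s9.png

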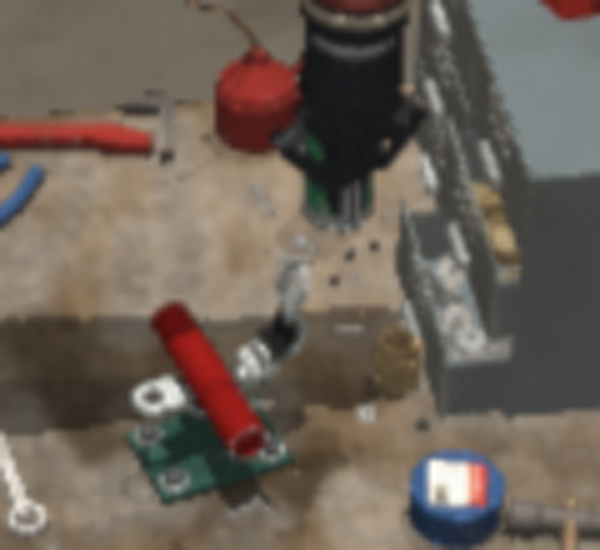

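The closed fingers (pads 367–405 wide at row 345) are behind and above the leaning upper ear at (305,320), clear of the drawers. I'll go down behind it.

>>> send_rows([
  [[0.06,0,0,0,0,0],[0.12,0,0,0,0,0],[0.16,-0.02,0,0,0,0],[0.16,-0.04,0,0,0,0],[0.16,-0.04,0,0,0,0]],
])

```text
t: 9.6
tool_pos: [0.6295, 0.0995, 0.1673]
tcp_rot: [[-0.001, 0.96, 0.281], [-0.001, 0.281, -0.96], [-1.0, -0.001, 0.0]]
ft_force: [-0.1, -0.6, 1.3]
finger_gap: 0.002
```

```bash
cat > arc.py <<'E'
from h import *
import sys
o=look('wrist','w10' if len(sys.argv)<2 else sys.argv[1]);p=w2c(o['tool_pos']);print(o['t'],p,o['ft_force'])
for th in [2.1,2.0,1.9,1.75,1.57,1.4,1.2,1.0,.8,.6,.4,.3,.2,.15,.1]:
    if th>1.57: q=np.array([38-102*np.cos(th)+8*np.sin(th)+8,0,85+102*np.sin(th)+8*np.cos(th)-14])
    else: q=np.array([38-95*np.cos(th)+8*np.sin(th)+6.5,0,85+95*np.sin(th)+8*np.cos(th)])
    q=q/1000;print(th,q,delta(o,c2w(*q),down(CY))[:3])
E
python3 arc.py
```

```text
9.6 [0.1043 0.0021 0.1673] [-0.0747 -0.6229  1.2608]
2.1 [0.1044 0.     0.155 ] [0.041  0.0003 0.0071]
2.0 [0.0957 0.     0.1604] [ 0.023  -0.0287  0.0069]
1.9 [0.0865 0.     0.1649] [ 0.008  -0.0593  0.0067]
1.75 [0.0721 0.     0.1699] [-0.0086 -0.1076  0.0064]
1.57 [0.0524 0.     0.18  ] [-0.0421 -0.1731  0.006 ]
1.4 [0.0362 0.     0.18  ] [-0.0419 -0.2271  0.0056]
1.2 [0.0175 0.     0.1764] [-0.03   -0.2894  0.0052]
1.0 [-0.0001  0.      0.1693] [-0.006  -0.3481  0.0048]
0.8 [-0.0159  0.      0.1587] [ 0.0292 -0.4009  0.0045]
0.6 [-0.0294  0.      0.1452] [ 0.0742 -0.4457  0.0042]
0.4 [-0.0399  0.      0.1294] [ 0.1272 -0.4806  0.0039]
0.3 [-0.0439  0.      0.1207] [ 0.156  -0.4939  0.0039]
0.2 [-0.047   0.      0.1117] [ 0.186  -0.5043  0.0038]
0.15 [-0.0482  0.      0.1071] [ 0.2014 -0.5083  0.0037]
0.1 [-0.0492  0.      0.1024] [ 0.2169 -0.5116  0.0037]
```

View pics/w10.png

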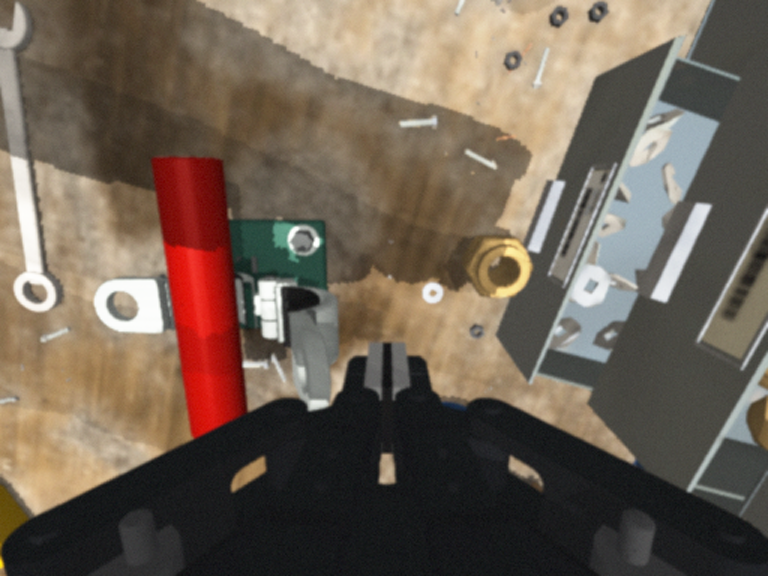

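The fingers are right behind the ear (318,350), and they overlap it across its width. Now I'll push it along the arc.

>>> send_rows([
  [[0.02,-0.03,0.007,0,0,0],[0.01,-0.06,0.007,0,0,0],[0.0,-0.09,0.007,0,0,0],[-0.01,-0.12,0.006,0,0,0],[-0.03,-0.15,0.006,0,0,0],[-0.04,-0.18,0.006,0,0,0],[-0.042,-0.21,0.006,0,0,0],[-0.04,-0.24,0.006,0,0,0],[-0.037,-0.27,0.006,0,0,0],[-0.03,-0.3,0.005,0,0,0]],
])

```text
t: 10.48
tool_pos: [0.5456, 0.0727, 0.1796]
tcp_rot: [[0.005, 0.96, 0.281], [-0.001, 0.281, -0.96], [-1.0, 0.004, 0.002]]
ft_force: [1.8, -0.7, 0.6]
finger_gap: 0.002
```

```bash
python3 arc.py w11; python3 -c "
from h import *
look('scene','s11',(200,110,320,220),5)"
```

```text
10.4833 [ 0.0163 -0.0005  0.1796] [ 1.8206 -0.7407  0.5606]
2.1 [0.1044 0.     0.155 ] [ 0.0832  0.2934 -0.    ]
2.0 [0.0957 0.     0.1604] [ 0.065   0.2646 -0.0002]
1.9 [0.0865 0.     0.1649] [ 0.0498  0.2341 -0.0004]
1.75 [0.0721 0.     0.1699] [ 0.0329  0.1858 -0.0006]
1.57 [0.0524 0.     0.18  ] [-0.0009  0.1206 -0.001 ]
1.4 [0.0362 0.     0.18  ] [-0.0011  0.0666 -0.0014]
1.2 [0.0175 0.     0.1764] [ 0.0104  0.0042 -0.0018]
1.0 [-0.0001  0.      0.1693] [ 0.0341 -0.0547 -0.0022]
0.8 [-0.0159  0.      0.1587] [ 0.069  -0.1077 -0.0027]
0.6 [-0.0294  0.      0.1452] [ 0.1137 -0.1527 -0.0031]
0.4 [-0.0399  0.      0.1294] [ 0.1665 -0.1879 -0.0034]
0.3 [-0.0439  0.      0.1207] [ 0.1953 -0.2014 -0.0036]
0.2 [-0.047   0.      0.1117] [ 0.2252 -0.2119 -0.0037]
0.15 [-0.0482  0.      0.1071] [ 0.2406 -0.216  -0.0038]
0.1 [-0.0492  0.      0.1024] [ 0.2561 -0.2194 -0.0038]
```

View pics/w11.png

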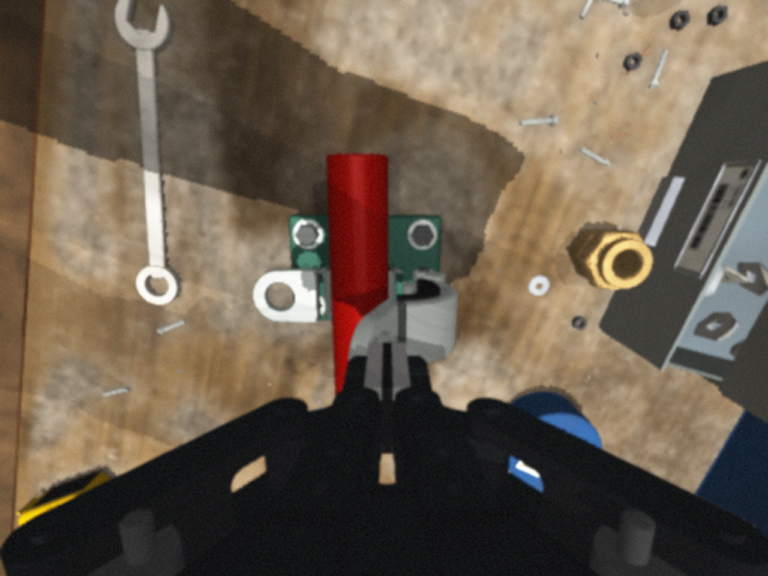

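View pics/s11.png

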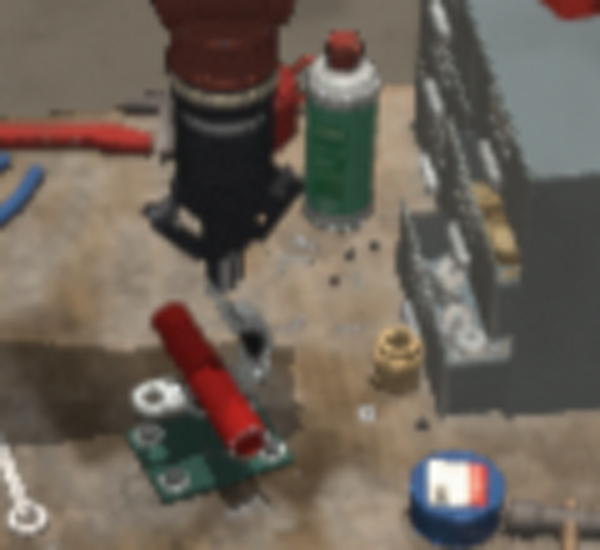

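The top half has come past upright, to about 1.2 rad, and the push is 2 N. I'll continue down the arc.

>>> send_rows([
  [[0.02,-0.03,-0.002,0,0,0],[0.034,-0.055,-0.002,0,0,0],[0.05,-0.082,-0.002,0,0,0],[0.069,-0.108,-0.003,0,0,0],[0.09,-0.13,-0.003,0,0,0],[0.114,-0.153,-0.003,0,0,0],[0.14,-0.17,-0.003,0,0,0],[0.166,-0.188,-0.003,0,0,0],[0.195,-0.2,-0.003,0,0,0],[0.225,-0.21,-0.004,0,0,0],[0.238,-0.215,-0.004,0,0,0],[0.238,-0.215,-0.004,0,0,0]],
])

```text
t: 11.58
tool_pos: [0.4821, 0.0558, 0.1065]
tcp_rot: [[0.002, 0.96, 0.28], [-0.001, 0.28, -0.96], [-1.0, 0.001, 0.001]]
ft_force: [0.3, -0.7, -0.9]
finger_gap: -0.001
```

```bash
python3 arc.py w12|head -1; python3 -c "
from h import *
look('scene','s12',(200,110,320,220),5)"
```

```text
11.5833 [-0.0494  0.0006  0.1065] [ 0.2701 -0.7409 -0.9368]
```

View pics/w12.png

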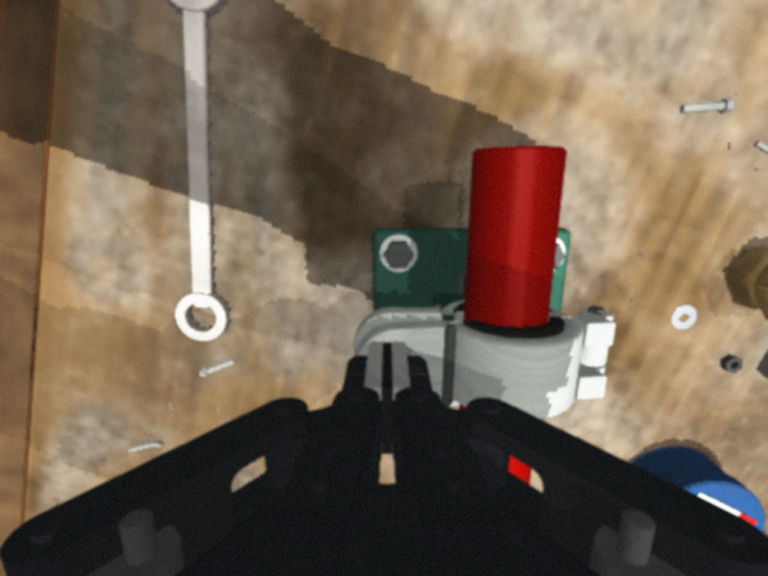

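View pics/s12.png

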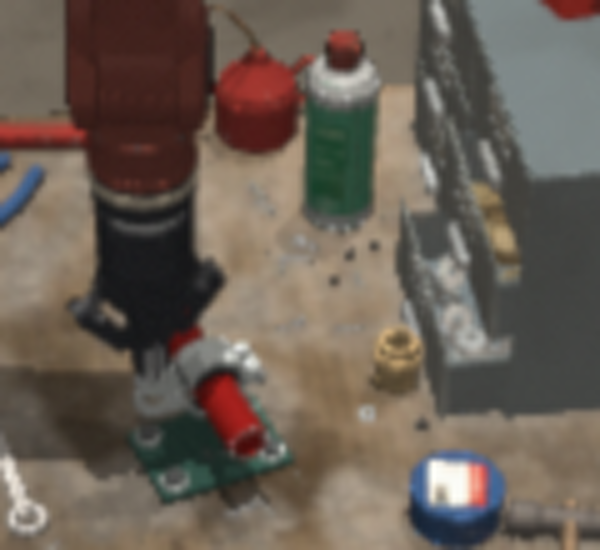

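The top half is down over the pipe at about 0.14 rad. I'll nudge it to about 0.1, then lift and look at the holes.

>>> send_rows([
  [[0.006,0,0,0,0,0],[0.012,0,0,0,0,0],[0.014,0,0,0,0,0],[0.014,0,0,0,0,0]],
])

```text
t: 12.02
tool_pos: [0.4829, 0.0558, 0.1033]
tcp_rot: [[0.003, 0.96, 0.281], [-0.001, 0.281, -0.96], [-1.0, 0.003, 0.002]]
ft_force: [-0.1, 0.8, -1.3]
finger_gap: 0.003
```

>>> send_rows([
  [[-0.1,0,0,0,0,0],[-0.2,0,0,0,0,0],[-0.3,0,0.05,0,0,0],[-0.35,0,0.05,0,0,0],[-0.35,0,0.05,0,0,0],[-0.35,0,0.05,0,0,0]],
])

```text
t: 12.52
tool_pos: [0.4874, 0.0413, 0.2091]
tcp_rot: [[0.005, 0.96, 0.28], [-0.001, 0.28, -0.96], [-1.0, 0.004, 0.002]]
ft_force: [-0.5, 0.7, -1.1]
finger_gap: -0.003
```

Run:
```python
from h import *
o=look('wrist','w13');print(o['t'],w2c(o['tool_pos']))
```

```text
12.5167 [-0.0483 -0.0148  0.2091]
```

View pics/w13.png

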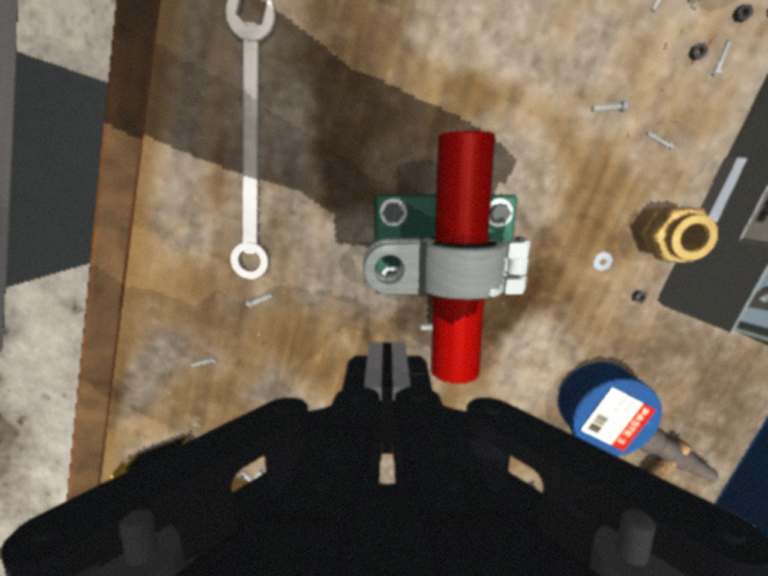

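The top half is shut over the pipe, and the upper hole shows near (386,267). I'll zoom in to locate it.

Run:
```python
import cv2
s=cv2.imread('pics/w13_raw.png')
cv2.imwrite('pics/w13z.png',cv2.resize(s[150:210,235:315],None,fx=9,fy=9,interpolation=cv2.INTER_CUBIC))
```

```text
(no output)
```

View pics/w13z.png

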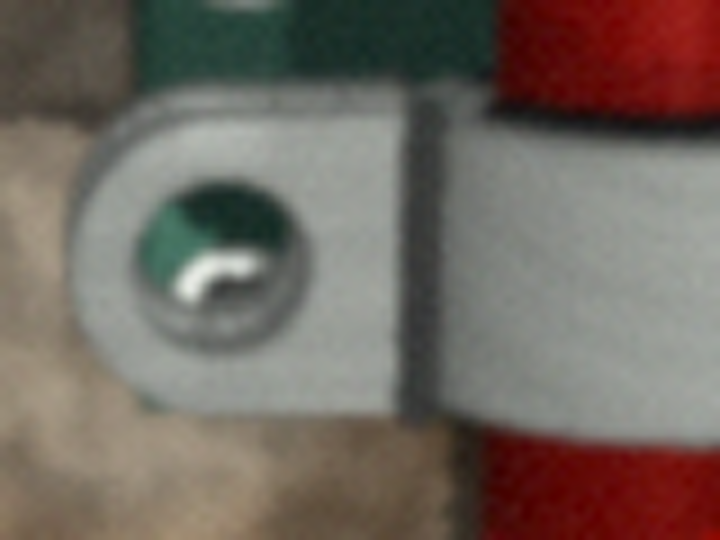

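Run:
```python
from h import *
d=np.load('pics/w13.npz');W=cam('wrist',{'tcp_rot':d['rot'],'tool_pos':d['pos']})
h=onz(W,(235+225/9-.44,150+265/9-.44),.1015);print('hole',h,w2c(h),d['rot'].T@(h-d['pos']))
d8=np.load('pics/w8.npz');V=cam('wrist',{'tcp_rot':d8['rot'],'tool_pos':d8['pos']})
print('lower w8',w2c(onz(V,(324/1.5-.17,449/1.5-.17),.085)))
print(c2w(-.048,0,.1))
# to bolt view
o=bot.get_obs();b=np.array([.4325,-.2395])
print(delta(o,[.4325,-.225,.18],down(0.13)),delta(o,[.44,-.0,.24],down(.2)))
print(o['joints'])
```

```text
hole [0.4852 0.0549 0.1015] [-0.0467 -0.0011  0.1015] [ 0.1076  0.0012 -0.014 ]
lower w8 [-0.0472  0.0008  0.085 ]
[0.4836 0.0556 0.1   ]
[ 0.0931 -0.4231  0.8019  0.0491  0.0004 -0.0009] [-0.1074 -0.1882  0.0893  0.0268  0.0005 -0.0008]
[-0.1832 -0.2457 -0.28    1.5335 -0.0002  1.1033]
```

Run:
```python
from h import *
o=bot.get_obs()
print(delta(o,[.4325,-.2395,.14],down(1.849)))
```

```text
[ 0.2265 -0.437   0.8481 -0.4981  0.001  -0.0003]
```

>>> send_rows([
  [[0,-0.05,0.08,-0.04,0,0],[0,-0.1,0.16,-0.08,0,0],[0,-0.15,0.26,-0.12,0,0],[0,-0.2,0.36,-0.16,0,0],[0,-0.25,0.46,-0.2,0,0],[0,-0.3,0.56,-0.24,0,0],[0.04,-0.34,0.65,-0.28,0,0],[0.08,-0.38,0.73,-0.32,0,0],[0.12,-0.41,0.8,-0.36,0,0],[0.16,-0.435,0.845,-0.4,0,0],[0.2,-0.437,0.848,-0.44,0,0],[0.22,-0.437,0.848,-0.48,0,0]],
], fingers=0.2)

```text
t: 13.57
tool_pos: [0.431, -0.2392, 0.1385]
tcp_rot: [[-0.0, -0.16, 0.987], [0.002, 0.987, 0.16], [-1.0, 0.002, 0.0]]
ft_force: [-0.1, 0.4, -0.8]
finger_gap: 0.598
```

Run:
```python
from h import *
o=look('wrist','w14');print(o['t'],o['tool_pos'],o['joints'])
print(delta(o,[.4325,-.2395,.14],down(1.849)))
```

```text
13.5667 [ 0.431  -0.2392  0.1385] [-0.7738 -0.2223 -0.3856  1.4093  0.0014 -0.9347]
[-0.005  -0.0017  0.005  -0.0373  0.0001 -0.0007]
```

View pics/w14.png

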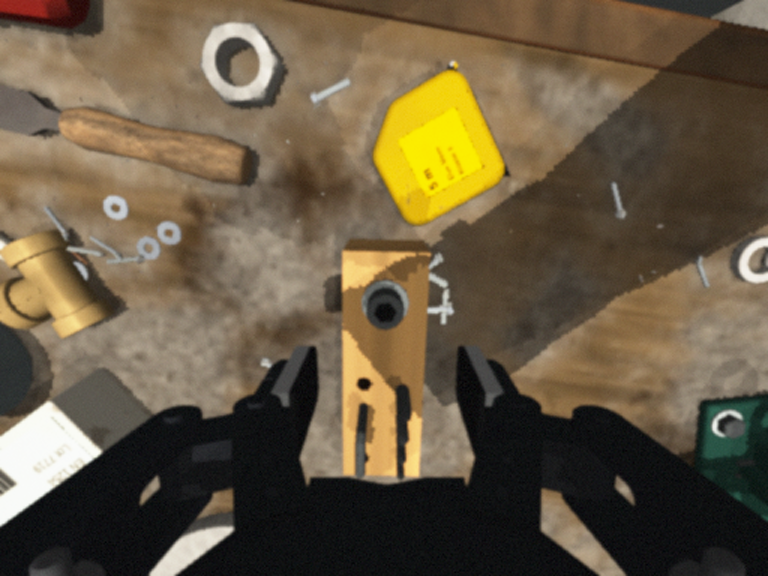

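Run:
```python
import cv2
s=cv2.imread('pics/w14_raw.png')
cv2.imwrite('pics/w14z.png',cv2.resize(s[175:230,220:295],None,fx=9,fy=9,interpolation=cv2.INTER_CUBIC))
```

```text
(no output)
```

View pics/w14z.png

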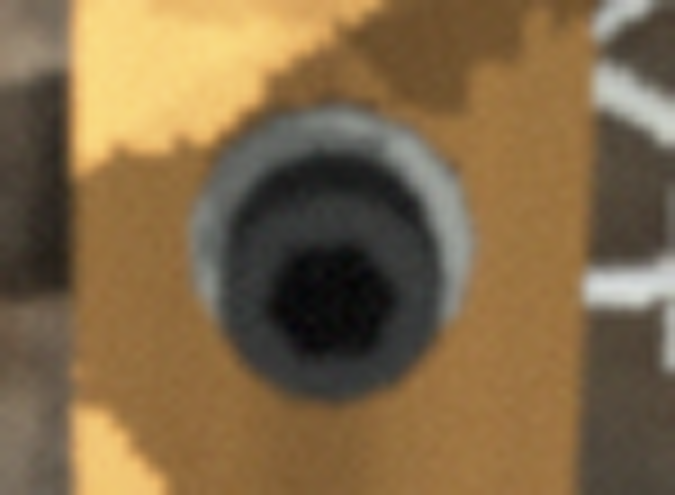

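The hex socket, which marks the head's centre, is at zoom (333,300), and the washer's centre is at (332,245).

Run:
```python
from h import *
d=np.load('pics/w14.npz');W=cam('wrist',{'tcp_rot':d['rot'],'tool_pos':d['pos']})
a=onz(W,(256.56,207.9),.069);b=onz(W,(256.45,201.8),.053);print(a,b)
o=bot.get_obs();p=(a+b)/2;print(delta(o,[p[0],p[1],.058],down(1.74)))
```

```text
[ 0.4321 -0.24    0.069 ] [ 0.4319 -0.2402  0.053 ]
[ 0.2662 -0.0068  0.003   0.0006 -0.0001 -0.001 ]
```

>>> send_rows([
  [[0.08,-0.004,0.003,0,0,0],[0.16,-0.005,0.003,0,0,0],[0.22,-0.005,0.003,0,0,0],[0.25,-0.005,0.003,0,0,0],[0.268,-0.005,0.003,0,0,0],[0.268,-0.005,0.003,0,0,0],[0.268,-0.005,0.003,0,0,0]],
])

```text
t: 14.2
tool_pos: [0.4322, -0.2396, 0.0581]
tcp_rot: [[-0.001, -0.17, 0.986], [0.003, 0.986, 0.17], [-1.0, 0.003, -0.0]]
ft_force: [-0.0, -0.1, 0.1]
finger_gap: 0.599
```

>>> send_rows([
  [[0,0,0,0,0,0],[0,0,0,0,0,0],[0,0,0,0,0,0],[0,0,0,0,0,0],[0,0,0,0,0,0],[0,0,0,0,0,0]],
], fingers=-1, grip_force=80)

```text
t: 14.7
tool_pos: [0.4328, -0.2402, 0.0596]
tcp_rot: [[0.001, -0.169, 0.986], [0.001, 0.986, 0.169], [-1.0, 0.001, 0.001]]
ft_force: [-1.6, 1.3, 6.7]
finger_gap: 0.199
```

Run:
```python
from h import *
o=look('wrist','w15');print(o['t'],o['tool_pos'],o['finger_gap'],o['ft_force'])
```

```text
14.7 [ 0.4328 -0.2402  0.0596] 0.19928669764143048 [-1.6435  1.3464  6.6799]
```

View pics/w15.png

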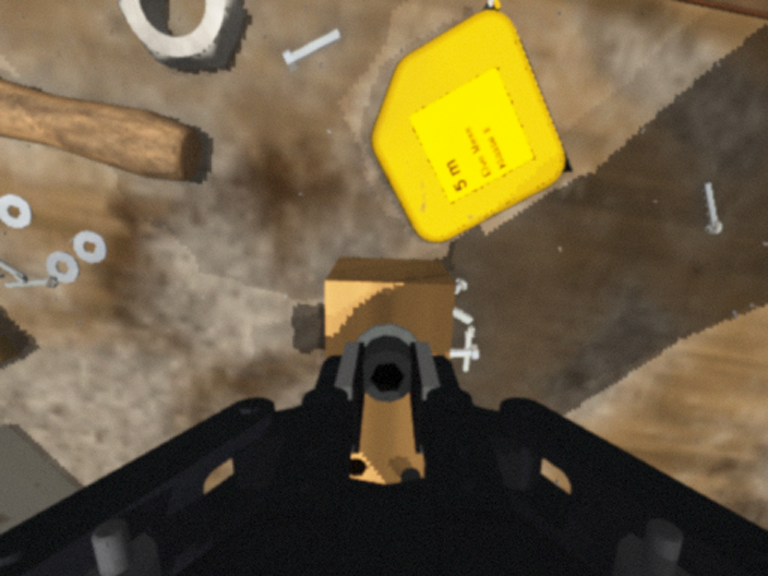

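The head is held at (387,375) between both pads. I'll lift it straight out, then carry it over the hole.

>>> send_rows([
  [[-0.08,0,0,0,0,0],[-0.18,0,0,0,0,0],[-0.28,0,0,0,0,0],[-0.38,0,0,0,0,0],[-0.45,0.05,0.02,-0.005,0,0],[-0.468,0.15,0.05,-0.01,0,0],[-0.468,0.27,0.1,-0.015,0,0],[-0.468,0.4,0.14,-0.02,0,0],[-0.468,0.53,0.19,-0.025,0,0],[-0.468,0.66,0.24,-0.03,0,0],[-0.468,0.79,0.29,-0.034,0,0],[-0.468,0.88,0.32,-0.034,0,0]],
])

```text
t: 15.75
tool_pos: [0.4828, 0.0392, 0.201]
tcp_rot: [[0.002, -0.276, 0.961], [0.002, 0.961, 0.276], [-1.0, 0.001, 0.002]]
ft_force: [0.6, -0.0, -0.9]
finger_gap: 0.199
```

Run:
```python
from h import *
o=look('wrist','w16');print(o['t'],o['tool_pos'],o['finger_gap'],o['ft_force'])
print(delta(o,[.4845,.0552,.175],down(1.849)))
look('scene','s16',(200,140,300,220),7)
```

```text
15.75 [0.4828 0.0392 0.201 ] 0.199178288032416 [ 0.5938 -0.0109 -0.914 ]
[ 0.0869  0.0495  0.02    0.0003  0.0008 -0.0004]
```

View pics/w16.png

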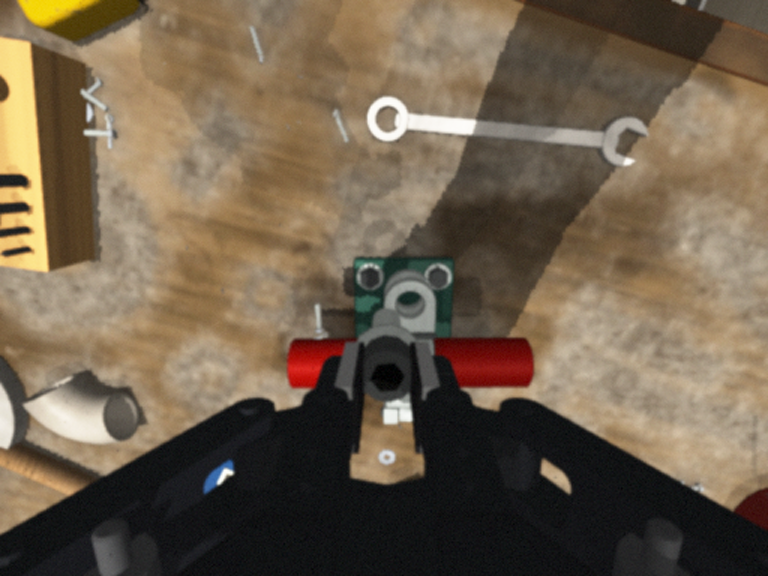

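View pics/s16.png

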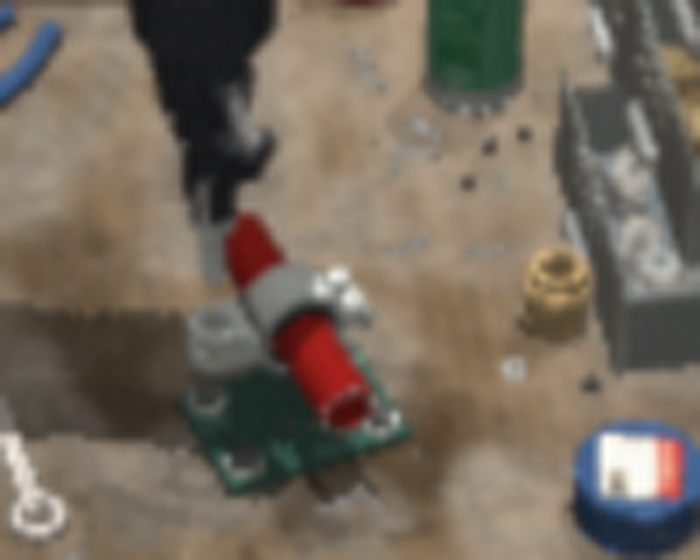

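The shank and the hole (409,298) are both in view. I'll zoom in for the relative offset.

Run:
```python
import cv2
s=cv2.imread('pics/w16_raw.png')
cv2.imwrite('pics/w16z.png',cv2.resize(s[165:270,220:320],None,fx=6,fy=5.7,interpolation=cv2.INTER_CUBIC))
```

```text
(no output)
```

View pics/w16z.png

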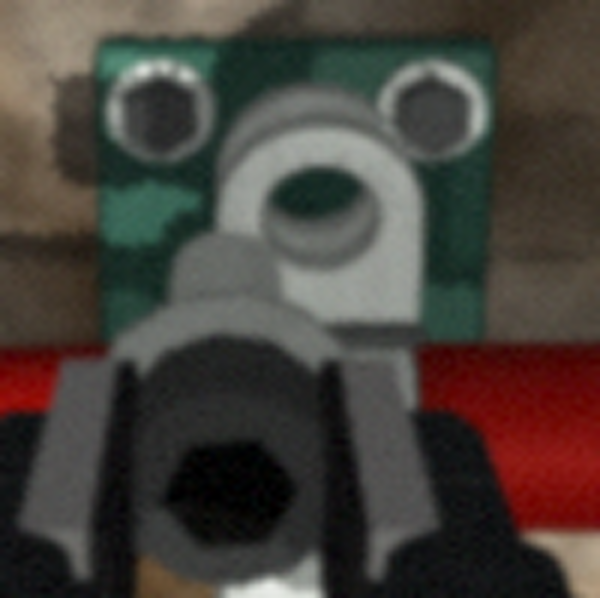

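Run:
```python
from h import *
d=np.load('pics/w16.npz');W=cam('wrist',{'tcp_rot':d['rot'],'tool_pos':d['pos']});p=d['pos']
h=onz(W,(273.1,202.8),.1015);print('hole',h,w2c(h))
b=onz(W,(257.9,250.6),p[2]+.0094);print('head',b,'tool',d['rot'].T@(b-p))
for dz in (.0094-.016-.003-.041,): 
  q=b.copy();q[2]=p[2]+dz; ring=np.array([[.007*np.cos(a),.007*np.sin(a),0] for a in np.linspace(0,6.28,73)])
  u=proj(W,q+ring);print('pred shank bottom edge z',q[2],u.min(0),u.max(0),'obs x',220+170/6-.42,220+280/6-.42,'obs top row',165+238/5.7-.41)
q=b.copy();q[2]=p[2]-.0546;print('tip pred',proj(W,q+ring*.7).min(0))
print((h-b),d['rot'].T@(h-b)/.3)
```

```text
hole [0.4848 0.0546 0.1015] [-0.0472 -0.0013  0.1015]
head [0.4817 0.0389 0.2104] tool [-0.0094 -0.     -0.001 ]
pred shank bottom edge z 0.15043523830960626 [248.2925 204.0258] [267.1742 221.8784] obs x 247.91333333333336 266.24666666666667 obs top row 206.34438596491228
tip pred [251.241 205.093]
[ 0.003   0.0157 -0.1089] [0.3632 0.047  0.0232]
```

The bolt is upright (shank edges predicted and seen within 1 px), and the hole is 15.7 mm off in y and 3 mm in x. I'll align, then start down.

>>> send_rows([
  [[0,0.025,0.012,0,0,0],[0,0.047,0.0215,0,0,0],[0,0.047,0.0215,0,0,0],[0.05,0.047,0.0215,0,0,0],[0.1,0.047,0.0215,0,0,0],[0.13,0.047,0.0215,0,0,0],[0.13,0.047,0.0215,0,0,0]],
])

```text
t: 16.43
tool_pos: [0.4838, 0.0548, 0.1599]
tcp_rot: [[-0.002, -0.277, 0.961], [0.003, 0.961, 0.277], [-1.0, 0.003, -0.001]]
ft_force: [0.6, -0.6, -0.8]
finger_gap: 0.191
```

Run:
```python
from h import *
o=look('wrist','w17',(210,155,310,265),5.4);print(o['t'],o['tool_pos'],o['finger_gap'],o['ft_force'],o['tcp_rot'])
look('scene','s17',(200,140,300,220),7)
```

```text
16.4333 [0.4838 0.0548 0.1599] 0.19088097558430647 [ 0.5836 -0.6122 -0.7867] [[-0.0016 -0.2773  0.9608]
 [ 0.0026  0.9608  0.2773]
 [-1.      0.0029 -0.0008]]
```

View pics/w17.png

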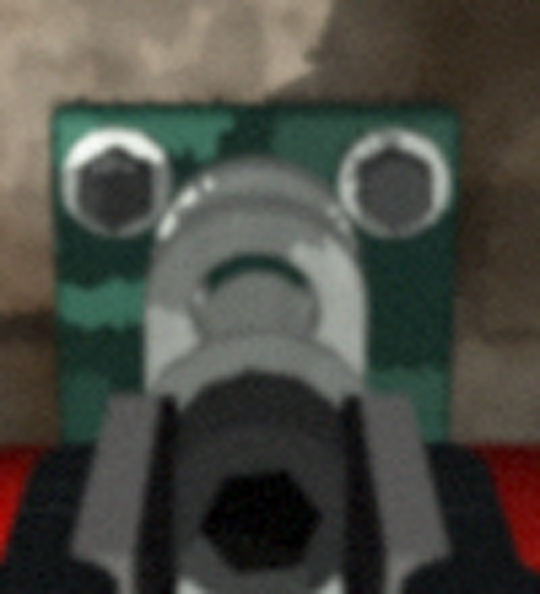

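The tip is just over the hole and centred sideways, but the TCP lags about 1.5 mm short in tool z. I'll correct that and lower into the upper ear.

>>> send_rows([
  [[0.0,0,0.006,0,0,0],[0.01,0,0.006,0,0,0],[0.03,0,0.006,0,0,0],[0.05,0,0.006,0,0,0],[0.06,0,0.006,0,0,0],[0.06,0,0.006,0,0,0]],
])

```text
t: 17.03
tool_pos: [0.486, 0.0555, 0.1429]
tcp_rot: [[-0.0, -0.278, 0.961], [0.002, 0.961, 0.278], [-1.0, 0.003, 0.0]]
ft_force: [0.1, -0.2, -1.3]
finger_gap: 0.197
```

Run:
```python
from h import *
o=look('wrist','w18',(210,155,310,265),5.4);print(o['t'],o['tool_pos'],o['finger_gap'],o['ft_force'],o['ft_torque'])
look('scene','s18',(200,140,300,220),7)
```

```text
17.0333 [0.486  0.0555 0.1429] 0.19719581678255674 [ 0.1367 -0.1808 -1.2712] [ 0.049  -0.001  -0.0132]
```

View pics/w18.png

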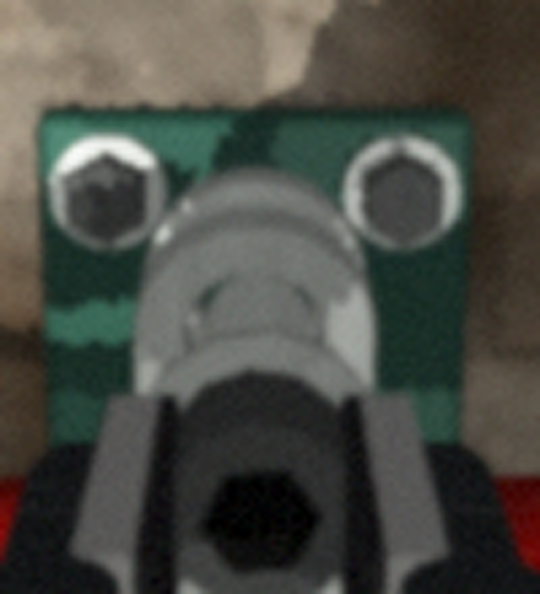

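View pics/s18.png

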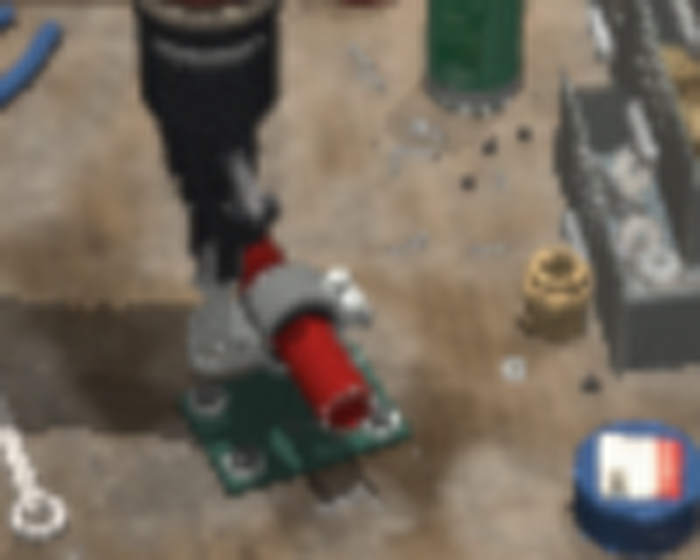

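The tip is inside the upper hole with no contact force. I'll continue through the lower ear.

>>> send_rows([
  [[0.0,0,-0.002,0,0,0],[0.02,0,-0.002,0,0,0],[0.04,0,-0.002,0,0,0],[0.05,0,-0.002,0,0,0],[0.06,0,-0.002,0,0,0],[0.06,0,-0.002,0,0,0]],
])

```text
t: 17.63
tool_pos: [0.4854, 0.0554, 0.1249]
tcp_rot: [[-0.001, -0.278, 0.961], [0.003, 0.961, 0.278], [-1.0, 0.003, 0.0]]
ft_force: [-0.4, -0.1, -0.9]
finger_gap: 0.195
```

There is no resistance and the tip is below the lower ear. I'll go on down to washer contact.

>>> send_rows([
  [[0.02,0,0,0,0,0],[0.035,0,0,0,0,0],[0.045,0,0,0,0,0],[0.05,0,0,0,0,0],[0.05,0,0,0,0,0]],
], grip_force=110)

```text
t: 18.05
tool_pos: [0.4851, 0.0555, 0.1095]
tcp_rot: [[-0.001, -0.278, 0.961], [0.003, 0.961, 0.278], [-1.0, 0.003, -0.0]]
ft_force: [-0.1, 0.7, -1.1]
finger_gap: 0.182
```

Run:
```python
from h import *
o=look('wrist','w19',(210,155,310,265),5.4);print(o['t'],o['tool_pos'],o['finger_gap'],o['ft_force'],o['ft_torque'])
```

```text
18.05 [0.4851 0.0555 0.1095] 0.1819520782115164 [-0.0997  0.6931 -1.0632] [-0.0155  0.0315  0.0314]
```

View pics/w19.png

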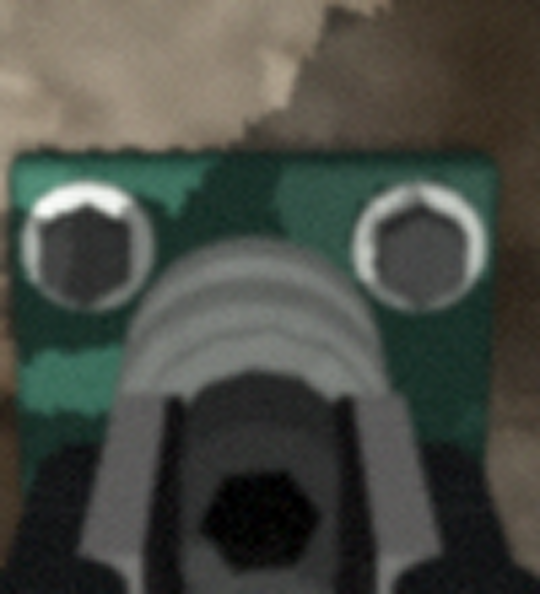

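The washer is just at the ear. Now I'll press down in small steps and watch the force.

>>> send_rows([
  [[0.007,0,0,0,0,0],[0.014,0,0,0,0,0],[0.018,0,0,0,0,0],[0.018,0,0,0,0,0],[0.018,0,0,0,0,0]],
])

```text
t: 18.52
tool_pos: [0.4854, 0.0554, 0.1053]
tcp_rot: [[-0.0, -0.278, 0.961], [0.002, 0.961, 0.278], [-1.0, 0.002, 0.001]]
ft_force: [-3.7, -0.2, 8.9]
finger_gap: 0.181
```

>>> send_rows([
  [[0.004,0,-0.003,0,0,0],[0.008,0,-0.003,0,0,0],[0.01,0,-0.003,0,0,0],[0.01,0,-0.003,0,0,0]],
])

```text
t: 18.85
tool_pos: [0.4851, 0.0553, 0.1039]
tcp_rot: [[0.002, -0.278, 0.961], [0.002, 0.961, 0.278], [-1.0, 0.002, 0.002]]
ft_force: [-4.4, 0.8, 13.2]
finger_gap: 0.185
```

>>> send_rows([
  [[0.005,0,-0.003,0,0,0],[0.01,0,-0.004,0,0,0],[0.012,0,-0.004,0,0,0],[0.012,0,-0.004,0,0,0]],
])

```text
t: 19.18
tool_pos: [0.4849, 0.0552, 0.1027]
tcp_rot: [[0.004, -0.278, 0.96], [0.002, 0.961, 0.278], [-1.0, 0.001, 0.005]]
ft_force: [-5.8, 2.2, 17.8]
finger_gap: 0.175
```

Run:
```python
from h import *
o=look('wrist','w20',(210,155,310,265),5.4);print(o['t'],o['tool_pos'],o['finger_gap'],o['ft_force'],o['ft_torque'])
look('scene','s20',(200,140,300,220),7)
```

```text
19.1833 [0.4849 0.0552 0.1027] 0.175315038734546 [-5.7913  2.1868 17.7755] [0.5879 1.4231 0.0437]
```

View pics/w20.png

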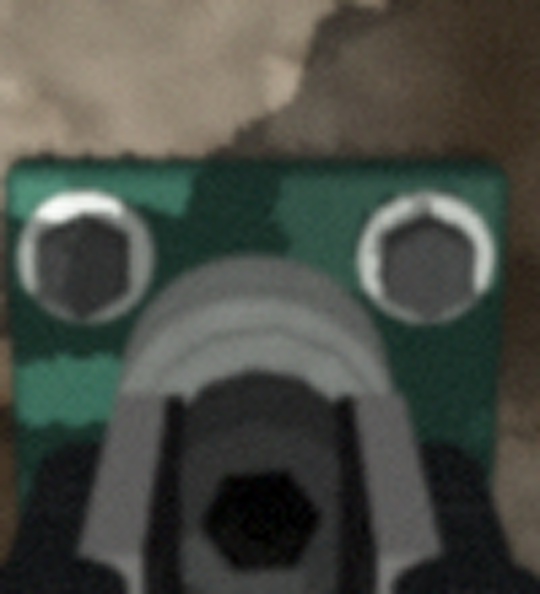

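View pics/s20.png

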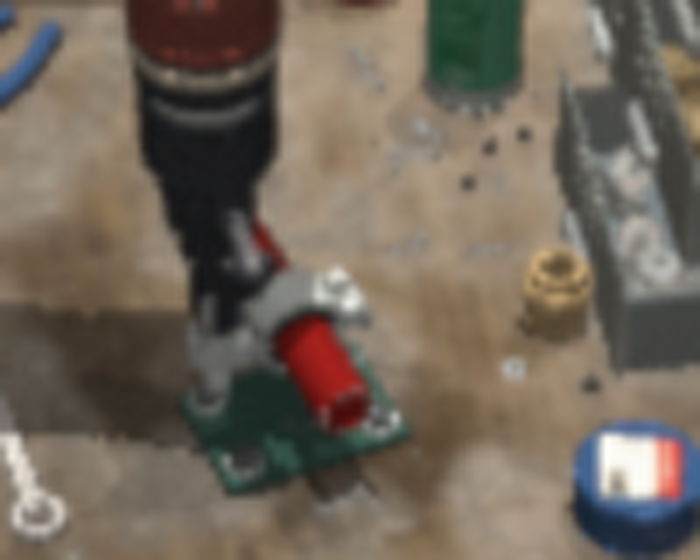

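The ears look nearly face to face. Force is up to 18 N at a TCP height of 0.1027 (nominal shut is about 0.1026), and the hex socket hasn't moved in the grip. I'll press a little more to confirm a hard stop.

>>> send_rows([
  [[0.009,0,-0.003,0,0,0],[0.012,0,-0.003,0,0,0],[0.0135,0,-0.003,0,0,0],[0.0135,0,-0.003,0,0,0],[0.0135,0,-0.003,0,0,0]],
])

```text
t: 19.7
tool_pos: [0.485, 0.0552, 0.1025]
tcp_rot: [[0.007, -0.279, 0.96], [0.002, 0.96, 0.279], [-1.0, 0.0, 0.008]]
ft_force: [-13.1, 2.3, 31.7]
finger_gap: 0.182
```

Run:
```python
from h import *
o=look('wrist','w21',(210,155,310,265),5.4);print(o['t'],o['tool_pos'],o['finger_gap'],o['ft_force'],o['ft_torque'])
```

```text
19.7 [0.485  0.0552 0.1025] 0.18171165788532312 [-13.1093   2.2932  31.7068] [0.6506 2.7146 0.0062]
```

View pics/w21.png

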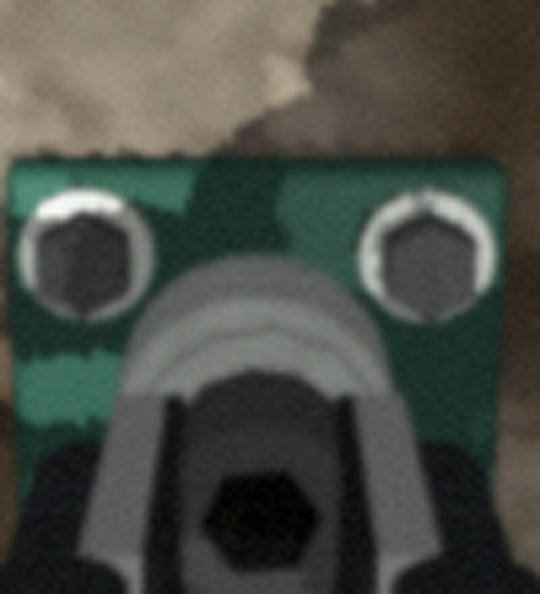

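That is a hard stop: 14 N more for 0.2 mm, at the nominal shut height. I'll ease off to about 22 N, well under the 40 N limit, and check it holds steady.

>>> send_rows([
  [[0.01,0,-0.005,0,0,0],[0.01,0,-0.005,0,0,0],[0.01,0,-0.005,0,0,0],[0.01,0,-0.005,0,0,0],[0.01,0,-0.005,0,0,0],[0.01,0,-0.005,0,0,0],[0.01,0,-0.005,0,0,0],[0.01,0,-0.005,0,0,0]],
])

```text
t: 20.42
tool_pos: [0.4849, 0.0551, 0.1026]
tcp_rot: [[0.011, -0.279, 0.96], [0.003, 0.96, 0.279], [-1.0, -0.0, 0.012]]
ft_force: [-6.5, 3.2, 23.6]
finger_gap: 0.188
```

Run:
```python
from h import *
for i in range(4):
    o=look('scene','s22_%d'%i,(200,140,300,220),7);print(o['t'],o['tool_pos'],o['ft_force'],o['finger_gap'])
o=look('wrist','w22');print(o['tool_pos'],o['ft_force'],o['tcp_rot'][:,0])
```

```text
20.4167 [0.4849 0.0551 0.1026] [-6.4865  3.1538 23.6154] 0.1875120459916931
20.4667 [0.4849 0.0551 0.1027] [-7.6985  3.7429 23.4918] 0.1842971865983359
20.5167 [0.4849 0.0552 0.1027] [-8.0825  3.6375 23.3114] 0.1829823281941001
20.5667 [0.4849 0.0551 0.1026] [-6.799   3.6463 24.5599] 0.18255660663803372
[0.4849 0.0551 0.1027] [-7.5153  3.2636 23.652 ] [ 0.0114  0.0029 -0.9999]
```

View pics/w22.png

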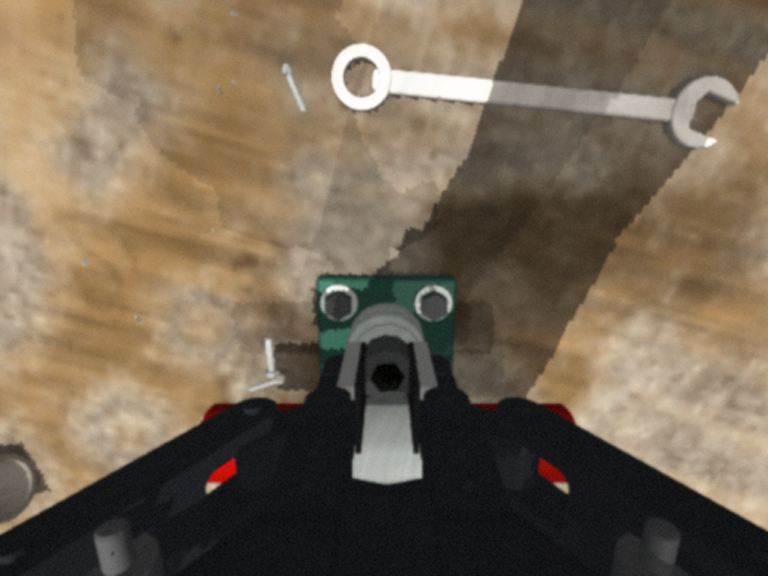

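It holds steady at 23–24 N. The ears are together, the pipe sticks out evenly on both sides (205–572 about 388), and the tool is tilted only 0.012 rad. I'm handing in.

Run:
```python
from bench import bot
print(bot.finish_job())
```

```text
the job is handed in; nothing more can be done
None
```

I finished the job while still pressing on the bolt. The pipe is bedded in the clip, the top half is swung shut over it, and the bolt is through both ears with its head held down. I handed in at about 20.7 s of the 72 s allowed; no verdict is reported.

**Last checks:**
- **Push:** it held steady at about 23–24 N downward over 0.25 s, with the bolt head still gripped.
- **Ears shut:** while pressing, I got 14 N more for only 0.2 mm of travel. That hard stop came at a tool height of 0.1025–0.1027 m, where about 0.1026 m means fully shut.
- **Bolt and pipe:** the tool was tilted about 0.012 rad with no sign of the bolt slipping in the grip, and the pipe stuck out evenly on both sides.

**What went wrong or stayed off:**
- **First pipe grip:** it was too high, so I reopened, went lower and gripped again.
- **Finger opening:** it reads 3–4 mm less than the true width of both the pipe and the bolt head.
- **Sideways force:** about 8 N remains on the bolt along with the downward push.
- **Not measured directly:** the clip's angle and the bolt-to-clip force are inferred from height, force and pictures. I never touched the cans, tin or carton, but did not measure them again at the end.

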